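# Measure a shelf board with a spring hook rule

## Task

Measure across the clamped shelf board with the spring hook rule from its wooden rest: hook its end over the long edge away from the robot, near the middle of the board, and draw the case back towards the robot against the spring, the case level and its heel riding lightly on the board's top face, until the heel drops behind the near edge. Let the spring pull it snug with the case flat and square across the board, only then press the lock on top fully down, and leave the locked rule clamped there. Do it all gently and without disturbing the other things on the bench.

Things in the scene. Friction and masses are not known exactly. Their poses are not given: they have to be found in the camera images.
- gauge: The spring hook rule: grey case 90 (x) by 36 (y) by 40 mm high, two dark bands, 0.3 kg. Origin at the centre of its flat underside, x towards the hook, z up. A steel heel plate hangs down at the rear end; a flat steel rule with a hook leaves the front. It starts retracted, underside on its rest, hook and heel hanging clear. Grip it across the 36 mm, 25 mm above the underside.
- heel_face (a point): Point on the heel's measuring face (it looks towards the hook; x = -45 mm on the case), at the level of the case's underside; axes as the case. The heel is an adjustable plate 4 mm thick and 30 wide, hanging 5 to 12 mm below the underside: how far differs each time, is not measured, and must be felt. It stays as set.
- hook_face (a point): Point on the hook's inner face (it looks towards the heel), at the level of the case's underside; axes as the case. The hook is a steel plate 4 mm thick, 30 wide, hanging 18 mm below the underside. Retracted it is 100 mm from the heel face, 55 mm from the case's centre.
- blade (a joint): How far the rule is drawn out of the case, m: 0 retracted, 0.045 the hard stop. A spring pulls it in: 3 N at 0, rising 1 N per 10 mm. On the board, with hook and heel snug, it reads 0.030.
- lock (a joint): The lock plunger's travel, m: 0 up (unlocked), 0.0045 fully down on its hard stop. It takes about 5 N to move; from 0.001 a brake bears on the rule and the force rises to about 10 N fully down. It stays where it is left. Locked is past 0.003.
- lock_top (a point): Centre of the flat top of the black lock plunger, a 26 by 24 mm cap on top of the case, 12 mm towards the hook from the case's centre; 51.5 mm above the underside when up. Pressed straight down.
- board: A white shelf board 130 mm across (x), 240 long (y), 20 thick, fixed on two wooden battens, with a dark steel strap clamp over each end (from 104 mm out along y, standing 22 mm above the board). Origin on the centre line, 40 mm below the board's top face; how high it sits varies by some mm. x points across the board away from the robot, z up.
- far_edge (a point): Middle of the upper corner of the board's long edge away from the robot (board x = +65 mm, on its top face); axes as the board.
- near_edge (a point): Middle of the upper corner of the board's long edge nearest the robot (board x = -65 mm, on its top face); axes as the board. A few newtons on the heel are enough as it rides; 8 N is heavy and 10 N marks the board.
- stand: The wooden rest of the rule, fixed: a block 60 (x) by 30 (y) mm, top 34 mm above the bench, on a 120 by 70 by 6 mm foot. Origin under its centre.
- bottle: Glass bottle with a blue cap, 120 mm high, 56 mm across, a bystander. Origin at the centre of its base.
- jar: Small glass jar with a white lid, 70 mm high, 50 mm across, a bystander. Origin at the centre of its base.
- driver: A screwdriver lying on the bench between the robot and the board, a bystander. Origin under its middle.
There are look-alikes about, which are no part of the job. Leave any yellow look-alike of the gauge alone.

How it is judged (in metres and radians):
On the way, in this order (a step that is already met when the one before it is completed fails the run):
1. the hook bears on the far edge and the rule is being drawn out against its spring, the case level and the heel riding lightly (under 8 N) on the board's top face, the lock up (value of joint blade between 0.01 and 0.026 m and contact force between heel and board between 0.5 and 8 N and value of joint lock below 0.0015 m and contact force between blade and board above 2 N and x of hook_face in the frame of far_edge between -0.003 and 0.004 m and angle between gauge's own z axis and vertical below 0.02 rad), for 0.3 s.
2. heel and hook are snug on the two edges and the case lies flat on the board, still unlocked (value of joint lock below 0.0015 m and x of heel_face in the frame of near_edge between -0.003 and 0.003 m and x of hook_face in the frame of far_edge between -0.003 and 0.003 m and z of heel_face in the frame of near_edge below 0.003 m and value of joint blade below 0.033 m), for 0.2 s.
At the end, for the whole second after the job is handed in: The rule lies flat and square across the board (within 0.08 rad, tilt under 0.06 rad, underside within 3 mm of the top face, within 60 mm of the board's middle), hook and heel faces within 3 mm of the far and near edges, the rule drawn out 27.5 to 32.5 mm and the lock pressed past 3 mm; at rest (value of joint lock above 0.003 m and value of joint blade between 0.0275 and 0.0325 m and x of heel_face in the frame of near_edge between -0.003 and 0.003 m and x of hook_face in the frame of far_edge between -0.003 and 0.003 m and z of heel_face in the frame of near_edge between -0.003 and 0.003 m and y of heel_face in the frame of near_edge between -0.06 and 0.06 m and angle between the x axis of gauge and the x axis of board, either way round below 0.08 rad and angle between gauge's own z axis and vertical below 0.06 rad and linear speed of gauge below 0.01 m/s); the robot touches nothing.
It fails at once if the heel is pressed or knocked on the board with more than 10 N (contact force between heel and board above 10 N).
It fails at once if the hook is pulled on or knocked against the board with more than 20 N (contact force between blade and board above 20 N).
It fails at once if the lock is pressed with more than 25 N (contact force between the fingers and lock above 25 N).
It fails at once if the contacts of the whole rule on the board add up to more than 45 N (its weight and the spring's clamping account for up to 20) (contact force between gauge and board above 45 N).
It fails at once if a bystander is moved by more than 15 mm (distance of any of bottle, jar, driver from where it was at the start of the episode above 0.015 m).
It also fails if it takes over 61 s, if anything falls off the work surface, if the arm or the gripper's body presses on something with over 40 N, if the wrist force passes 120 N, or if a joint passes its speed limit or range.

## Robot

A 6-joint arm with a two-finger parallel gripper is mounted at the origin on the work surface. World frame = base frame: x ahead of the robot, y to its left, z up, the work surface at z = 0. Lengths are in mm, angles in rad, forces in N, time in s.
With the tool pointing down it reaches from about 400 to 925 mm from the base axis. Payload 12.5 kg.
Tool frame: the origin (TCP) lies midway between the tips of the shut fingers; the grasp point (between the pads) lies 19 mm behind it; z points along the fingers, y is the direction in which the jaws open and shut (so a half turn about z gives the same grasp; the last joint's range is limited). The gripper opens to 95 mm and grips with 3 to 60 N. Pads are 20 mm wide; open, the fingers measure 119 mm over their backs; the gripper's body (75 mm by 180 mm) begins 59 mm behind the grasp point.
Start: joints at [-1.208, 0.491, 1.559, -0, 1.092, -0.106], TCP at [282.409, -557.577, 214.661] pointing down, gripper open.
Joint ranges: [-3.1, 3.1], [-0.84, 2.19], [0.05, 2.79], [-1.13, 4.28], [0.06, 2.93], [-2.69, 2.69]. Speed limits (rad/s): [2.22, 2.22, 2.79, 3.14, 3.14, 3.14].

## Interface

Orientations are given as [roll, pitch, yaw] about the fixed x, y, z axes, in that order (R = Rz(yaw) Ry(pitch) Rx(roll)).
In Python, from cell import env gives the robot as it stands.
- The arm moves only by the tool drive_tool, never from a script. Its argument "increments" is a list of rows, each a list of 2 entries, a list of its own where there are three numbers: the shift along the tool's x, y, z as a fraction of full scale, then the turn, a rotation vector about the tool's x, y, z as a fraction of full scale. In form: [[[x, y, z], [ax, ay, az]], ...]. A call has 1 to 5 rows; each row shifts and turns the commanded pose from where the row before left it, along the tool's axes as they then stand; what a row does not reach is not made up. Full scale, the value 1, is 30 mm for a shift and 0.08 rad for a turn. A row lasts 1/12 s, in which the tool goes at most 41.7 mm and 7.16 degrees, less where a joint would pass 70% of its speed; a pose out of reach is approached as far as the arm can. A call with a number of a shift or a turn outside -1 to 1 is refused whole. A call with a gripper value outside its range is refused whole. "jaw" is the opening, from -1 (shut) to 1 (fully open), so that 0 is half open, set as the call begins (left out, the last holds). The fingers move at their own pace and stop on an object; the grip force is fixed at half the most. Time passes only in rows, so rows that do not move let the fingers close. It gives the time, the measured TCP pose, the force and the opening at its end, in the units of the state.
- env.state(): the state, without advancing time (a new reading comes with each control period).
- env.read_camera(name): name is "side" or "top"; returns a dict with "pixels" (384x512x3 uint8, blue, green, red), "vertical_fov" (degrees; the focal length in pixels is half the picture's height over the tangent of half this angle, whatever the lens; pixels are square), "cx", "cy" (the principal point, pixels), "k1" (the pictures are not rectified: a ray, as slopes to the right and down, at radius r is drawn at 1 + k1 r^2 times it, then the intrinsics apply), "world_to_cam" (4x4, takes a point from world to camera coordinates). Camera axes: x right, y down, z forward; pixel columns grow to the right and rows downward; lengths in mm; the calibration is good to about 2 mm. A picture is of the moment at which its call begins. There is no depth.
- env.job_done(): hands the job in, once; it reports no verdict.
Trained networks look in a picture, given as the dict that the camera call returned (one of the last four; its "shot" number tells which), for a name from the list of things; names that differ only in an ending like _2 or _b are one class to them, and where a whole thing is asked for, a point or a joint stands for the part that bears it (a point fixed in the world has none). Each returns a list of dicts, best first, with "score" (0 to 1); they miss things now and then, are a little off and sometimes report something else, mostly with a low value. They report only what shows in the picture. A call takes as long as a camera call. They do not tell look-alikes from the thing itself.
- env.boxes_of(target, picture): "point" ([x, y, z] in mm, in world coordinates, good to about 4 mm: the middle of the surface that is visible of it).
- env.tip_of(target, picture): "point" ([x, y, z] in mm, in world coordinates, good to about 4 mm: a listed point, or the origin of a listed thing).
The state is a dict: "t": time; "joints": joint angles; "qvel": joint speeds; "tau": joint torques, N m; "eef_pos": TCP position; "tcp_rot": TCP orientation; "ft_force": force on the tool from outside, world axes, zero at the start; "moment": the same for the moment, N m; "opening": opening from 0.0 (shut) to 1.0 (fully open).
Only numpy, scipy, OpenCV 4.12 (cv2) and the standard library are available. Lean on these libraries where they do the work, as an engineer would, in place of code of your own. Each camera call takes 0.05 s, during which the arm holds its last target.

## Working session

There is one attempt and no reset: what is moved stays moved. The work goes in short steps, Python scripts to look and compute and a tool call to move; the robot and the scene stay as the last step left them, time stands still between calls to the robot, and variables do not carry over. Pictures are saved under pics/ and viewed, and the job is handed in when it is done.

Besides the shell and the picture viewer there is one more tool, called after "Call:" as name([rows], argument=value, ...), one row to a line, values as JSON. drive_tool: Moves the arm, as the interface text tells. Its arguments: {"type":"object","properties":{"increments":{"type":"array","items":{"type":"array"}},"jaw":{"type":"number"}},"required":["increments"]}

```bash
ls; mkdir -p pics
cat > h.py <<'E'
import numpy as np,cv2
from cell import env
def shot(n,f):
    p=env.read_camera(n); cv2.imwrite(f'pics/{f}.png',p['pixels']); return p
def K(p):
    f=192/np.tan(np.radians(p['vertical_fov'])/2)
    return np.array([[f,0,p['cx']],[0,f,p['cy']],[0,0,1.]]),np.array([p['k1'],0,0,0,0.])
def proj(p,X):
    k,d=K(p);T=np.array(p['world_to_cam']);X=np.atleast_2d(X)
    return cv2.projectPoints(X.astype(float),cv2.Rodrigues(T[:3,:3])[0],T[:3,3],k,d)[0][:,0]
def onz(p,uv,z):
    k,d=K(p);T=np.array(p['world_to_cam'])
    s=cv2.undistortPointsIter(np.array(uv,float).reshape(-1,1,2),k,d,None,None,(3,60,1e-9))[:,0]
    R=T[:3,:3];c=-R.T@T[:3,3];D=np.c_[s,np.ones(len(s))]@R
    return c+D*((z-c[2])/D[:,2])[:,None]
def st():
    s=env.state()
    for k,v in s.items(): print(k,np.round(v,4))
E
python3 - <<'E'
from h import *
st()
for n in('top','side'):
    p=shot(n,n+'0');print(n,K(p),np.round(p['world_to_cam'],3).tolist())
    for t in ['gauge','board','stand','lock','heel_face','hook_face','lock_top','far_edge','near_edge','bottle','jar','driver']:
        for fn in('boxes_of','tip_of'):
            try:
                r=getattr(env,fn)(t,p)
                print(t,fn,[(np.round(a['point']).tolist(),round(a['score'],2)) for a in r[:3]])
            except Exception as e: print(t,fn,'ERR',e)
st()
E
```

```text
pics
t 0.0
joints [-1.2076  0.4916  1.5595  0.      1.0917 -0.1056]
qvel [-0.0008 -0.001   0.0002 -0.0012 -0.0002  0.0001]
tau [-1.30000e-03 -6.12640e+01 -2.58187e+01  6.93000e-02  4.82000e-02
 -1.00000e-04]
eef_pos [ 282.319  -557.3136  214.0587]
tcp_rot [-3.1405e+00 -1.0000e-04  4.6880e-01]
ft_force [ 0.5381  0.348  -0.05  ]
moment [-0.0198  0.0175  0.0358]
opening 0.9991
top (array([[404.31355125,   0.        , 256.41366623],
       [  0.        , 404.31355125, 191.54059088],
       [  0.        ,   0.        ,   1.        ]]), array([-0.00278092,  0.        ,  0.        ,  0.        ,  0.        ])) [[0.009, -1.0, -0.017, 121.118], [-0.998, -0.008, -0.059, 573.48], [0.059, 0.017, -0.998, 1050.21], [0.0, 0.0, 0.0, 1.0]]
gauge boxes_of [([488.0, 409.0, 36.0], 0.77), ([539.0, 273.0, 74.0], 0.64), ([514.0, 142.0, 37.0], 0.62)]
gauge tip_of [([506.0, 428.0, 22.0], 0.96), ([538.0, 278.0, 34.0], 0.93), ([347.0, 315.0, 15.0], 0.89)]
board boxes_of [([597.0, -168.0, 42.0], 0.61), ([532.0, 262.0, 4.0], 0.46)]
board tip_of [([603.0, -166.0, 2.0], 0.83)]
stand boxes_of [([532.0, 264.0, 5.0],
[... 3260 characters left out ...]
ar_edge tip_of [([532.0, -149.0, 45.0], 0.58)]
bottle boxes_of [([701.0, 258.0, 68.0], 0.75)]
bottle tip_of [([720.0, 249.0, -3.0], 0.7)]
jar boxes_of [([630.0, 406.0, 49.0], 0.6), ([586.0, -140.0, 47.0], 0.39)]
jar tip_of [([644.0, 403.0, -3.0], 0.79)]
driver boxes_of [([424.0, -17.0, 23.0], 0.64)]
driver tip_of [([396.0, -23.0, 4.0], 0.58)]
t 2.4
joints [-1.2076  0.4909  1.5589  0.      1.0917 -0.1056]
qvel [-0.0017 -0.0008 -0.0003 -0.0013 -0.0001  0.0002]
tau [ 3.00000e-04 -6.12459e+01 -2.58427e+01  6.93000e-02  4.45000e-02
 -0.00000e+00]
eef_pos [ 282.4028 -557.5862  214.6714]
tcp_rot [3.1415 0.     0.4688]
ft_force [-0.7948  0.5245  0.1618]
moment [ 0.001  -0.016  -0.0033]
opening 0.998
```

View images.

View pics/top0.png

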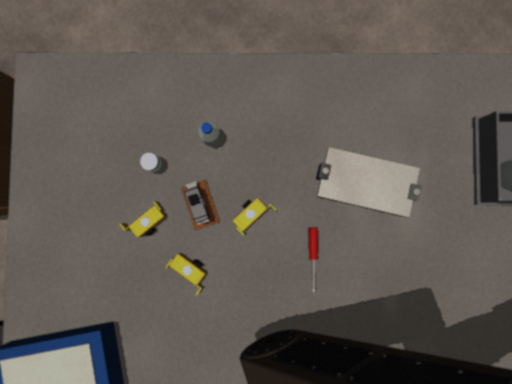

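View pics/side0.png

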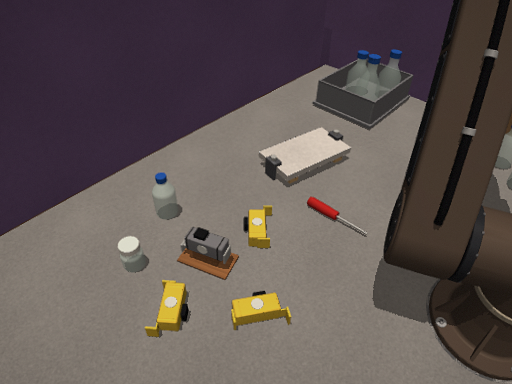

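Run:
```python
import cv2
t=cv2.imread('pics/top0.png');s=cv2.imread('pics/side0.png')
def c(i,x,y,w,h,f,n): cv2.imwrite(f'pics/{n}.png',cv2.resize(i[y:y+h,x:x+w],None,fx=f,fy=f,interpolation=cv2.INTER_CUBIC))
c(t,305,140,130,90,6,'ct_b');c(t,170,165,60,70,8,'ct_g');c(s,250,120,110,70,7,'cs_b');c(s,170,215,80,65,9,'cs_g')
```

```text
(no output)
```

View pics/ct_b.png

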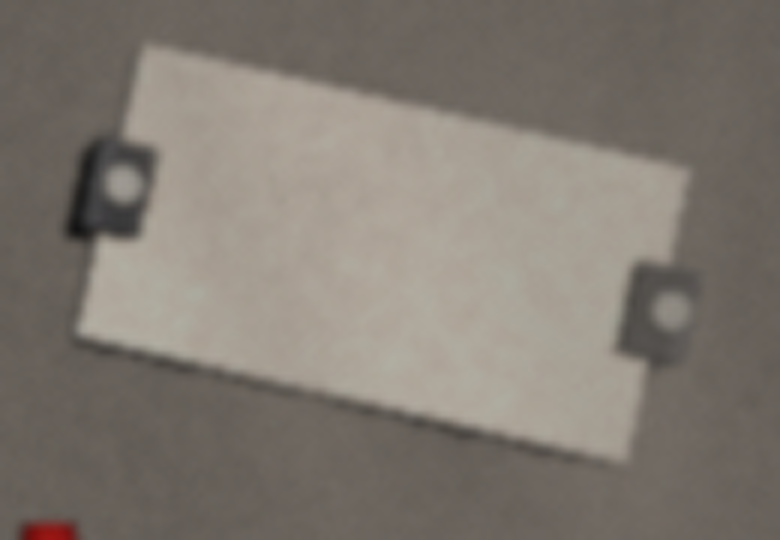

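View pics/ct_g.png

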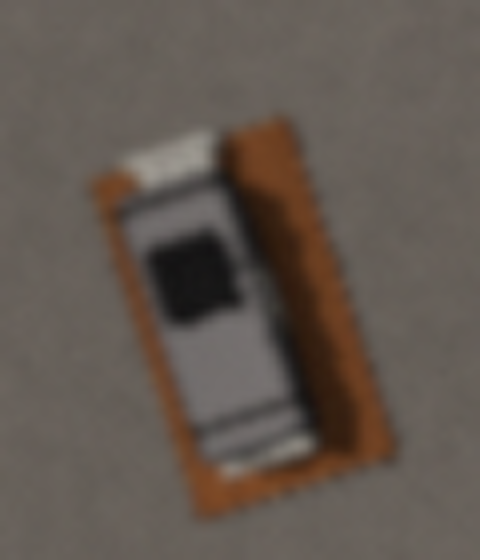

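View pics/cs_b.png

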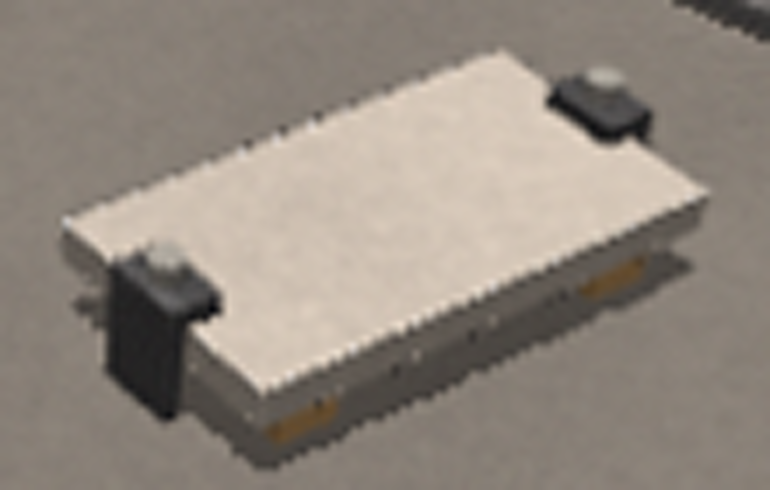

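View pics/cs_g.png

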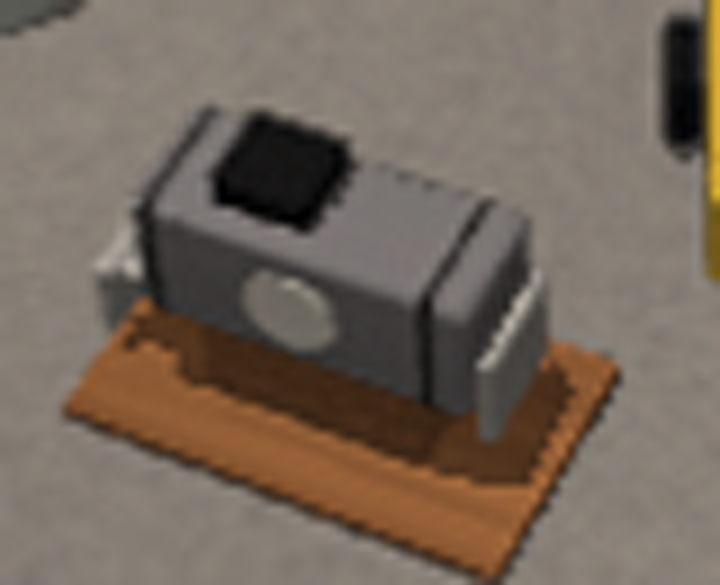

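```bash
cat > fit.py <<'E'
from h import *
import pickle
from scipy.optimize import least_squares
T=env.read_camera('top');S=env.read_camera('side')
pickle.dump((T,S),open('cams.pkl','wb'))
def un(l,x0,y0,f): return (np.array(l,float)+.5)/f-.5+[x0,y0]
def place(L,x,y,z,a):
    c,s=np.cos(a),np.sin(a);L=np.array(L,float);return L@np.array([[c,s,0],[-s,c,0],[0,0,1]])+[x,y,z]
def fit(Ls,obs,p0,lock=None):
    def r(p):
        q=list(p)
        if lock is not None:q[2]=lock
        return np.concatenate([(proj(c,place(L,*q))-o).ravel() for c,L,o in obs])
    s=least_squares(r,p0,x_scale=[1,1,1,.01],loss='soft_l1');return s.x,r(s.x).reshape(-1,2)
B=[[65,120,0],[65,-120,0],[-65,-120,0],[-65,120,0]]
bt=un([(145,44),(690,170),(628,463),(77,335)],305,140,6)
bs=un([(65,222),(500,50),(708,190),(262,392)],250,120,7)
print('board both',*[np.round(v,3) for v in fit(0,[(T,B,bt),(S,B,bs)],[600,-165,45,-.2])])
print('top',np.round(fit(0,[(T,B,bt)],[600,-165,45,-.2])[0],3),'side',np.round(fit(0,[(S,B,bs)],[600,-165,45,-.2])[0],3))
F=[[60,35,6],[60,-35,6],[-60,-35,6],[-60,35,6]]
ft=un([(90,185),(285,115),(398,458),(203,518)],170,165,8)
fs=un([(65,410),(495,578),(620,372)],170,215,9);Fs=[F[0],F[3],F[2]]
FT=[F[0],F[1],F[2],F[3]]
print('stand both',*[np.round(v,3) for v in fit(0,[(T,FT,ft),(S,Fs,fs)],[534,276,0,.36],0)])
print('top',np.round(fit(0,[(T,FT,ft)],[534,276,0,.36],0)[0],3),'side',np.round(fit(0,[(S,Fs,fs)],[534,276,0,.36],0)[0],3))
E
python3 fit.py
```

```text
board both [ 5.98428e+02 -1.63461e+02  4.20320e+01 -2.22000e-01] [[-0.002  0.041]
 [ 0.326  0.007]
 [ 0.116  0.404]
 [ 0.239  0.309]
 [-0.53  -0.039]
 [-0.313 -0.093]
 [-0.125  0.212]
 [-0.226  0.046]]
top [ 5.99120e+02 -1.63647e+02  3.96630e+01 -2.23000e-01] side [ 5.99330e+02 -1.66419e+02  4.01300e+01 -2.23000e-01]
stand both [ 5.36072e+02  2.77040e+02 -7.30000e-02  3.34000e-01] [[-0.223  0.189]
 [ 0.143  0.601]
 [ 0.044  0.243]
 [-0.489  1.146]
 [-0.74  -0.582]
 [-0.101 -0.402]
 [-0.064 -1.202]]
top [ 5.37489e+02  2.76715e+02 -4.10400e+00  3.38000e-01] side [ 5.34196e+02  2.77711e+02 -9.00000e-03  3.26000e-01]
```

```bash
cat > ov.py <<'E'
import sys
sys.argv=['x']
from h import *
import pickle
T,S=pickle.load(open('cams.pkl','rb'))
def place(L,x,y,z,a):
    c,s=np.cos(a),np.sin(a);L=np.array(L,float);return L@np.array([[c,s,0],[-s,c,0],[0,0,1]])+[x,y,z]
def box(x0,x1,y0,y1,z0,z1): return np.array([[x,y,z] for x in(x0,x1) for y in(y0,y1) for z in(z0,z1)])
E=[(0,1),(2,3),(4,5),(6,7),(0,2),(1,3),(4,6),(5,7),(0,4),(1,5),(2,6),(3,7)]
def draw(im,cam,b,pose,col,x0,y0,f):
    uv=(proj(cam,place(b,*pose))-[x0,y0]+.5)*f-.5
    for a,c in E: cv2.line(im,tuple(np.round(uv[a]*8).astype(int)),tuple(np.round(uv[c]*8).astype(int)),col,1,cv2.LINE_AA,3)
g=(536,277,34,.334)
if __name__=='__main__':
  for cam,x0,y0,w,h,f,n in((T,170,165,60,70,8,'ot'),(S,170,215,80,65,9,'os')):
    im=cv2.resize(cam['pixels'][y0:y0+h,x0:x0+w],None,fx=f,fy=f,interpolation=cv2.INTER_CUBIC)
    draw(im,cam,box(-45,45,-18,18,0,40),g,(0,255,0),x0,y0,f)
    draw(im,cam,box(-1,25,-12,12,40,51.5),g,(255,255,0),x0,y0,f)
    draw(im,cam,box(-60,60,-35,35,0,6),(536,277,0,.334),(0,0,255),x0,y0,f)
    cv2.imwrite(f'pics/{n}.png',im)
E
python3 ov.py
```

```text
(no output)
```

View pics/ot.png

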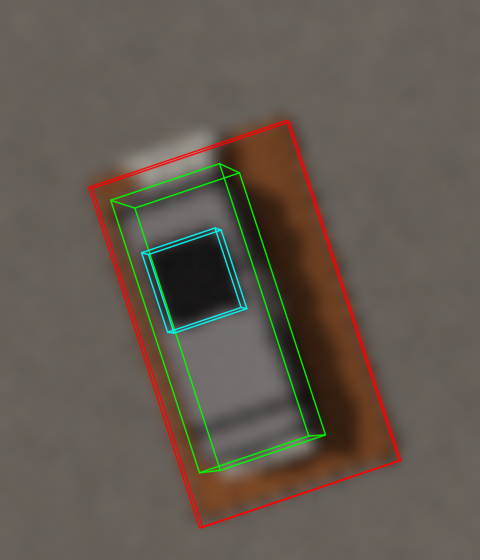

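View pics/os.png

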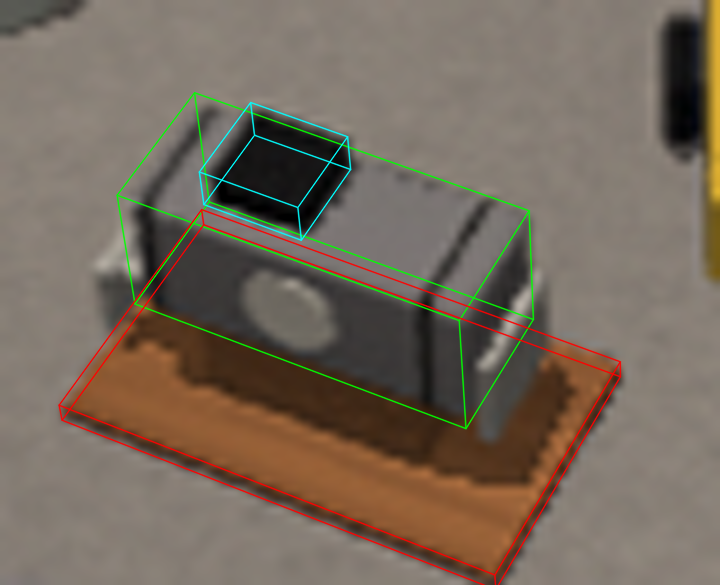

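Call:
drive_tool([
  [[0.95, -1, 0], [0, 0, 0]],
  [[0.95, -1, 0], [0, 0, 0]],
  [[0.95, -1, 0], [0, 0, 0]],
  [[0.95, -1, 0], [0, 0, 0]],
  [[0.95, -1, 0], [0, 0, 0]],
], jaw=1)

```text
t: 2.92
eef_pos: [341.8, -357.6, 214.7]
tcp_rot: [3.141, -0.0, 0.468]
ft_force: [0.7, -0.2, 0.7]
opening: 1.006
```

Call:
drive_tool([
  [[0.95, -1, 0], [0, 0, 0]],
  [[0.95, -1, 0], [0, 0, 0]],
  [[0.95, -1, 0], [0, 0, 0]],
  [[0.95, -1, 0], [0, 0, 0]],
  [[0.95, -1, 0], [0, 0, 0]],
])

```text
t: 3.33
eef_pos: [401.3, -159.3, 214.9]
tcp_rot: [3.141, -0.0, 0.468]
ft_force: [1.4, -1.0, 0.5]
opening: 1.0
```

Call:
drive_tool([
  [[0.95, -1, 0], [0, 0, 0]],
  [[0.95, -1, 0], [0, 0, 0]],
  [[0.95, -1, 0], [0, 0, 0]],
  [[0.95, -1, 0], [0, 0, 0]],
  [[0.95, -1, 0], [0, 0, 0]],
])

```text
t: 3.75
eef_pos: [460.7, 39.2, 214.9]
tcp_rot: [3.141, -0.001, 0.469]
ft_force: [0.7, -0.8, -0.3]
opening: 1.001
```

Call:
drive_tool([
  [[0.97, -0.99, 0], [0, 0, 0]],
  [[0.97, -0.99, 0], [0, 0, 0]],
  [[0.97, -0.99, 0], [0, 0, 0]],
  [[0.97, -0.99, 0], [0, 0, 0]],
  [[0.97, -0.99, 0], [0, 0, 0]],
])

```text
t: 4.17
eef_pos: [523.4, 237.6, 214.8]
tcp_rot: [3.141, -0.0, 0.469]
ft_force: [0.7, -0.0, -0.7]
opening: 1.0
```

Call:
drive_tool([
  [[0.97, -0.99, 0], [0, 0, 0]],
  [[0, 0, 0.5], [0, 0, 0.8]],
  [[0, 0, 1], [0, 0, 0.8]],
  [[0, 0, 0.5], [0, 0, 0]],
  [[0, 0, 0], [0, 0, 0]],
])

```text
t: 4.58
eef_pos: [534.3, 274.6, 151.4]
tcp_rot: [3.141, 0.005, 0.341]
ft_force: [-0.5, 0.2, -0.1]
opening: 0.998
```

Run:
```python
from h import *
p=shot('top','t1');q=shot('side','s1')
for cam,x0,y0,w,h,n in((p,150,145,110,110,'t1c'),(q,150,180,130,110,'s1c')):
    cv2.imwrite(f'pics/{n}.png',cv2.resize(cam['pixels'][y0:y0+h,x0:x0+w],None,fx=5,fy=5,interpolation=cv2.INTER_CUBIC))
st()
```

```text
t 4.6833
joints [ 3.6440e-01  5.2330e-01  1.6818e+00 -1.0000e-04  9.3690e-01  1.5940e+00]
qvel [-0.0026 -0.0261 -0.0192  0.0013  0.0068  0.0006]
tau [ 2.33000e-01 -5.80960e+01 -2.17123e+01  2.95000e-02 -1.82800e-01
  2.72000e-02]
eef_pos [535.8551 274.8853 154.8268]
tcp_rot [3.1415e+00 4.0000e-04 3.4120e-01]
ft_force [0.0468 0.1189 1.4314]
moment [0.     0.0597 0.0304]
opening 1.0005
```

View pics/s1c.png

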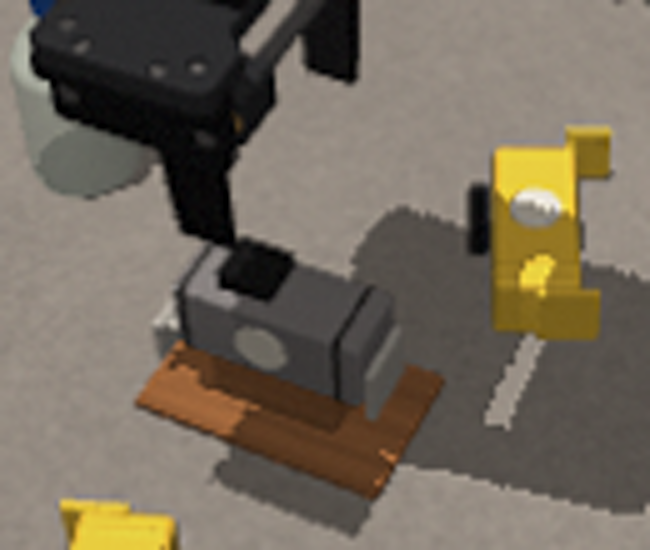

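View pics/t1c.png

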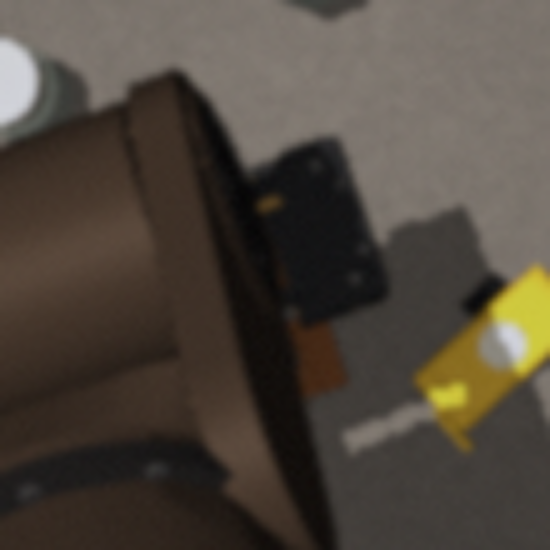

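Call:
drive_tool([
  [[0, 0, 1], [0, 0, 0]],
  [[0, 0, 1], [0, 0, 0]],
  [[0, 0, 1], [0, 0, 0]],
  [[0, 0, 0.5], [0, 0, 0]],
  [[0, 0, 0.3], [0, 0, 0]],
])

```text
t: 5.1
eef_pos: [536.0, 274.7, 40.1]
tcp_rot: [3.142, 0.0, 0.341]
ft_force: [1.3, 0.2, -0.0]
opening: 0.997
```

Call:
drive_tool([
  [[0, 0, 0], [0, 0, 0]],
  [[0, 0, 0], [0, 0, 0]],
  [[0, 0, 0], [0, 0, 0]],
  [[0, 0, 0], [0, 0, 0]],
])

```text
t: 5.43
eef_pos: [536.5, 275.2, 42.2]
tcp_rot: [3.142, -0.002, 0.341]
ft_force: [-0.4, 1.1, -0.2]
opening: 1.006
```

Run:
```python
from h import *
q=shot('side','s2')
for cam,x0,y0,w,h,n in((q,150,180,130,110,'s2c'),):
    cv2.imwrite(f'pics/{n}.png',cv2.resize(cam['pixels'][y0:y0+h,x0:x0+w],None,fx=5,fy=5,interpolation=cv2.INTER_CUBIC))
st()
```

```text
t 5.4833
joints [ 3.6440e-01  6.7340e-01  1.7659e+00 -1.0000e-04  7.0010e-01  1.5946e+00]
qvel [ 0.0005  0.0057  0.0056  0.0002 -0.0037  0.0014]
tau [-3.54000e-02 -6.42422e+01 -1.75895e+01  2.14000e-02 -7.76000e-02
 -1.20000e-03]
eef_pos [536.3113 275.0998  41.9417]
tcp_rot [ 3.1416e+00 -2.1000e-03  3.4070e-01]
ft_force [-0.2269 -0.0018  0.55  ]
moment [ 0.0043  0.0092 -0.0078]
opening 0.9993
```

View pics/s2c.png

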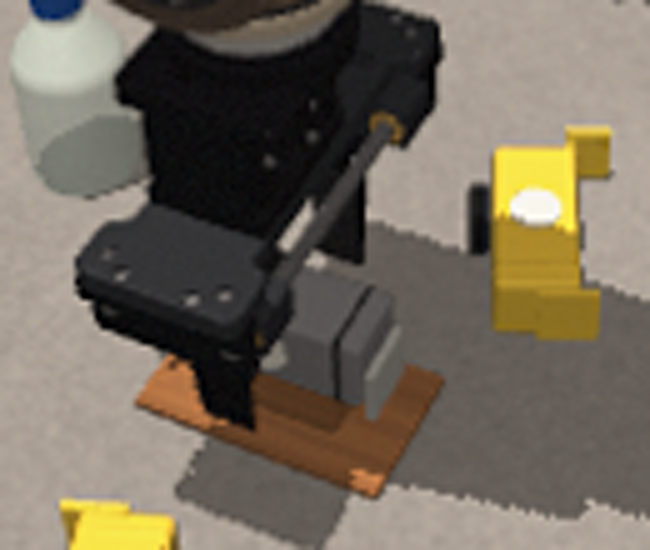

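Call:
drive_tool([
  [[0, 0, 0.05], [0, 0, 0]],
  [[0, 0, 0], [0, 0, 0]],
  [[0, 0, 0], [0, 0, 0]],
  [[0, 0, 0], [0, 0, 0]],
  [[0, 0, 0], [0, 0, 0]],
], jaw=-1)

```text
t: 5.9
eef_pos: [535.7, 274.9, 39.1]
tcp_rot: [3.141, 0.0, 0.341]
ft_force: [-0.2, 0.2, 0.5]
opening: 0.706
```

Call:
drive_tool([
  [[0, 0, 0], [0, 0, 0]],
  [[0, 0, 0], [0, 0, 0]],
  [[0, 0, 0], [0, 0, 0]],
  [[0, 0, 0], [0, 0, 0]],
])

```text
t: 6.23
eef_pos: [535.7, 274.9, 39.1]
tcp_rot: [3.141, 0.0, 0.341]
ft_force: [0.5, 0.6, -0.3]
opening: 0.426
```

Call:
drive_tool([
  [[0, 0, 0], [0, 0, 0]],
  [[0, 0, 0], [0, 0, 0]],
  [[0, 0, 0], [0, 0, 0]],
])

```text
t: 6.48
eef_pos: [535.7, 274.9, 39.1]
tcp_rot: [3.142, -0.0, 0.341]
ft_force: [-0.1, 1.7, -0.2]
opening: 0.379
```

Run:
```python
from h import *
q=shot('side','s3')
for cam,x0,y0,w,h,n in((q,150,180,130,110,'s3c'),):
    cv2.imwrite(f'pics/{n}.png',cv2.resize(cam['pixels'][y0:y0+h,x0:x0+w],None,fx=5,fy=5,interpolation=cv2.INTER_CUBIC))
st()
```

```text
t 6.5333
joints [ 3.6450e-01  6.7760e-01  1.7674e+00 -1.0000e-04  6.9660e-01  1.5946e+00]
qvel [-0.0004 -0.0002 -0.0008  0.0012  0.0001  0.0004]
tau [-5.06700e-01 -6.46507e+01 -1.73203e+01 -1.20600e-01 -1.90000e-02
 -3.00000e-04]
eef_pos [535.6999 274.916   39.0816]
tcp_rot [3.1416 0.     0.3408]
ft_force [ 0.3101  1.0594 -0.1564]
moment [ 0.1554  0.0613 -0.0015]
opening 0.3765
```

View pics/s3c.png

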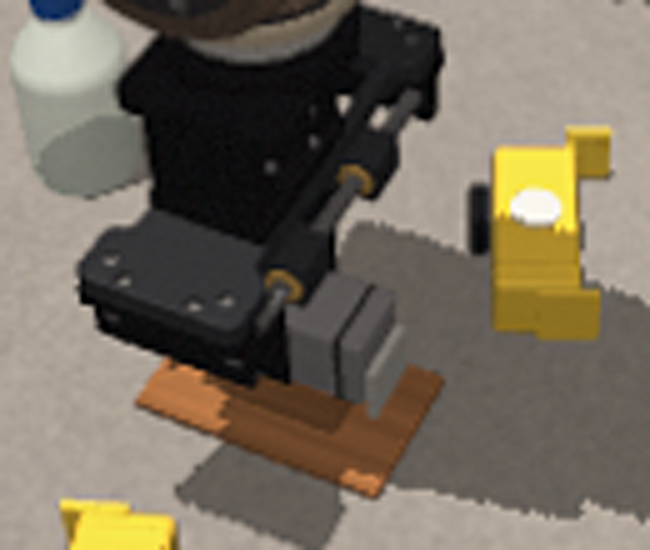

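```bash
cat > plan.py <<'E'
import numpy as np,sys
# plan.py x y z yaw  tx ty tz tyaw N
a=list(map(float,sys.argv[1:9]));N=int(sys.argv[9])
p=np.array(a[:3]);y=a[3];t=np.array(a[4:7]);dy=(a[7]-y)/N;d=(t-p)/N
for i in range(N):
    c,s=np.cos(y),np.sin(y)
    R=np.array([[c,s,0],[s,-c,0],[0,0,-1]])
    print([np.round(R.T@d/30,2).tolist(),[0,0,round(-dy/.08,2)]]);y+=dy
E
python3 plan.py 535.7 274.9 155 .341 618 -168.4 150 -.222 16
```

```text
[[-0.15, 0.93, 0.01], [0, 0, 0.44]]
[[-0.11, 0.93, 0.01], [0, 0, 0.44]]
[[-0.08, 0.94, 0.01], [0, 0, 0.44]]
[[-0.05, 0.94, 0.01], [0, 0, 0.44]]
[[-0.02, 0.94, 0.01], [0, 0, 0.44]]
[[0.02, 0.94, 0.01], [0, 0, 0.44]]
[[0.05, 0.94, 0.01], [0, 0, 0.44]]
[[0.08, 0.94, 0.01], [0, 0, 0.44]]
[[0.12, 0.93, 0.01], [0, 0, 0.44]]
[[0.15, 0.93, 0.01], [0, 0, 0.44]]
[[0.18, 0.92, 0.01], [0, 0, 0.44]]
[[0.21, 0.91, 0.01], [0, 0, 0.44]]
[[0.25, 0.91, 0.01], [0, 0, 0.44]]
[[0.28, 0.9, 0.01], [0, 0, 0.44]]
[[0.31, 0.89, 0.01], [0, 0, 0.44]]
[[0.34, 0.88, 0.01], [0, 0, 0.44]]
```

Call:
drive_tool([
  [[0, 0, -0.1], [0, 0, 0]],
  [[0, 0, -0.5], [0, 0, 0]],
  [[0, 0, -1], [0, 0, 0]],
  [[0, 0, -1], [0, 0, 0]],
  [[0, 0, -1], [0, 0, 0]],
])

```text
t: 6.95
eef_pos: [535.2, 274.6, 148.0]
tcp_rot: [3.141, 0.002, 0.341]
ft_force: [0.5, 0.3, -3.4]
opening: 0.376
```

Call:
drive_tool([
  [[0, 0, -0.3], [0, 0, 0]],
  [[0, 0, 0], [0, 0, 0]],
  [[0, 0, 0], [0, 0, 0]],
  [[0, 0, 0], [0, 0, 0]],
])

```text
t: 7.28
eef_pos: [534.9, 274.5, 154.2]
tcp_rot: [3.141, 0.003, 0.341]
ft_force: [0.3, 0.1, -3.2]
opening: 0.381
```

Call:
drive_tool([
  [[-0.15, 0.93, 0.01], [0, 0, 0.44]],
  [[-0.11, 0.93, 0.01], [0, 0, 0.44]],
  [[-0.08, 0.94, 0.01], [0, 0, 0.44]],
  [[-0.05, 0.94, 0.01], [0, 0, 0.44]],
  [[-0.02, 0.94, 0.01], [0, 0, 0.44]],
])

```text
t: 7.7
eef_pos: [560.8, 134.8, 152.6]
tcp_rot: [-3.142, 0.003, 0.163]
ft_force: [0.2, 0.8, -2.6]
opening: 0.377
```

Call:
drive_tool([
  [[0.02, 0.94, 0.01], [0, 0, 0.44]],
  [[0.05, 0.94, 0.01], [0, 0, 0.44]],
  [[0.08, 0.94, 0.01], [0, 0, 0.44]],
  [[0.12, 0.93, 0.01], [0, 0, 0.44]],
  [[0.15, 0.93, 0.01], [0, 0, 0.44]],
])

```text
t: 8.12
eef_pos: [586.6, -4.0, 151.1]
tcp_rot: [-3.141, 0.003, -0.013]
ft_force: [-0.5, -0.0, -3.0]
opening: 0.378
```

Call:
drive_tool([
  [[0.18, 0.92, 0.01], [0, 0, 0.44]],
  [[0.21, 0.91, 0.01], [0, 0, 0.44]],
  [[0.25, 0.91, 0.01], [0, 0, 0.44]],
  [[0.28, 0.9, 0.01], [0, 0, 0.44]],
  [[0.31, 0.89, 0.01], [0, 0, 0.44]],
])

```text
t: 8.53
eef_pos: [612.3, -142.5, 149.4]
tcp_rot: [-3.141, 0.003, -0.189]
ft_force: [1.2, 0.1, -3.5]
opening: 0.377
```

Call:
drive_tool([
  [[0.34, 0.88, 0.01], [0, 0, 0.44]],
  [[0, 0, 0.3], [0, 0, 0]],
  [[0, 0, 0.3], [0, 0, 0]],
  [[0, 0, 0], [0, 0, 0]],
  [[0, 0, 0], [0, 0, 0]],
])

```text
t: 8.95
eef_pos: [617.3, -167.9, 131.7]
tcp_rot: [-3.141, 0.003, -0.221]
ft_force: [0.4, -0.3, -3.2]
opening: 0.373
```

Run:
```python
from h import *
p=shot('top','t4');q=shot('side','s4')
for cam,x0,y0,w,h,f,n in((q,230,70,150,120,5,'s4c'),(p,300,110,140,120,5,'t4c')):
    cv2.imwrite(f'pics/{n}.png',cv2.resize(cam['pixels'][y0:y0+h,x0:x0+w],None,fx=f,fy=f,interpolation=cv2.INTER_CUBIC))
st()
```

```text
t 9.05
joints [-0.3686  0.5978  1.6022 -0.      0.9421  1.4232]
qvel [-0.0012 -0.0119 -0.0097 -0.0029  0.0029  0.0007]
tau [-3.57900e-01 -6.63592e+01 -2.36800e+01  3.16000e-02 -7.96000e-02
  6.00000e-04]
eef_pos [ 618.0152 -168.0784  133.1553]
tcp_rot [-3.1415e+00  5.0000e-04 -2.2100e-01]
ft_force [ 0.4524  0.0374 -3.0957]
moment [ 0.0111  0.0507 -0.0383]
opening 0.3777
```

View pics/s4c.png

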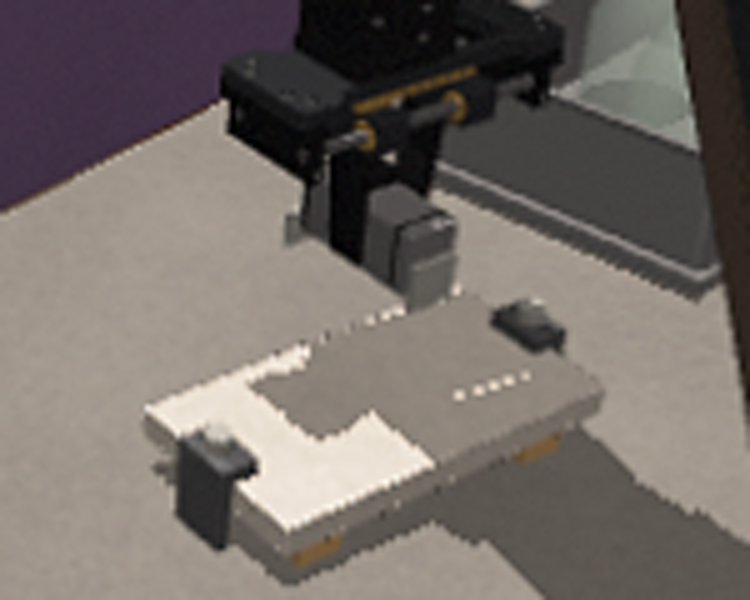

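View pics/t4c.png

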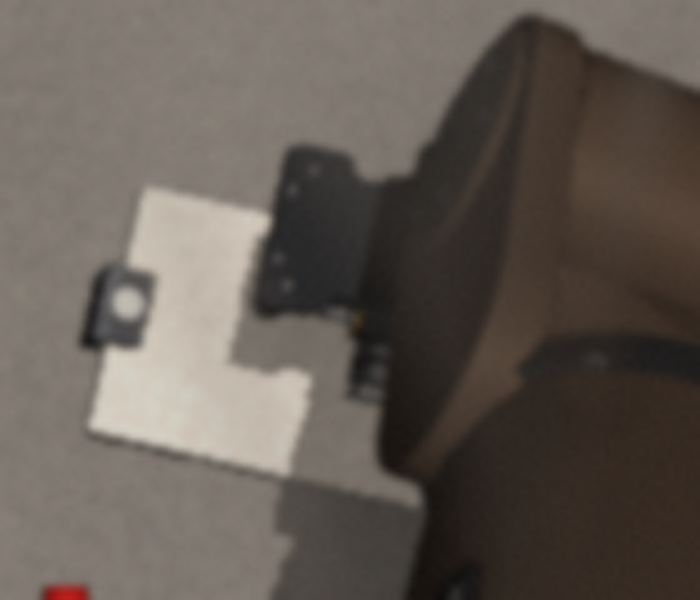

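```bash
cat > ov2.py <<'E'
from ov import *
q=env.read_camera('side')
x0,y0,w,h,f=270,95,70,50,11
im=cv2.resize(q['pixels'][y0:y0+h,x0:x0+w],None,fx=f,fy=f,interpolation=cv2.INTER_CUBIC)
g=(618,-168.1,128,-.221)
draw(im,q,box(-45,45,-18,18,0,40),g,(0,255,0),x0,y0,f)
draw(im,q,box(-49,-45,-15,15,-8,0),g,(0,0,255),x0,y0,f)
draw(im,q,box(55,59,-15,15,-18,0),g,(255,0,0),x0,y0,f)
cv2.imwrite('pics/ov2.png',im)
E
python3 ov2.py
```

```text
(no output)
```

View pics/ov2.png

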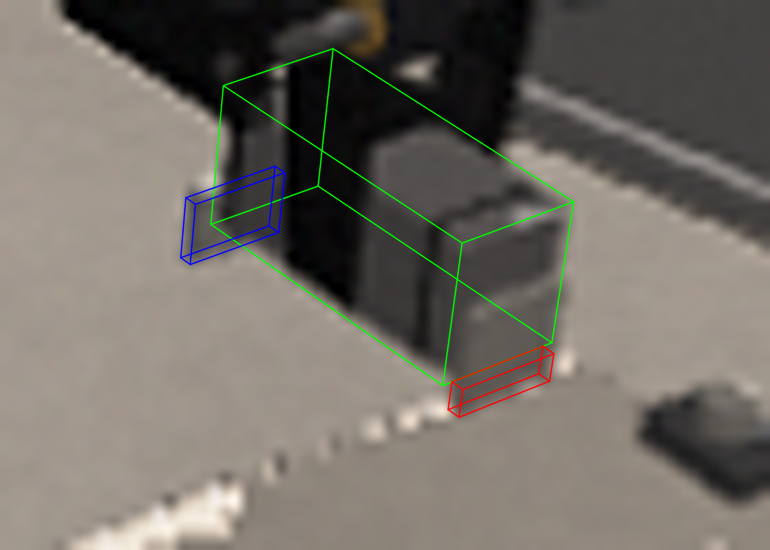

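Call:
drive_tool([
  [[0, 0, 0.6], [0, 0, 0]],
  [[0, 0, 0.6], [0, 0, 0]],
  [[0, 0, 0.4], [0, 0, 0]],
  [[0, 0, 0.2], [0, 0, 0]],
  [[0, 0, 0.1], [0, 0, 0]],
])

```text
t: 9.52
eef_pos: [617.9, -168.7, 75.7]
tcp_rot: [-3.142, 0.001, -0.222]
ft_force: [-0.3, -0.1, -2.5]
opening: 0.376
```

Call:
drive_tool([
  [[0, 0, 0], [0, 0, 0]],
  [[0, 0, 0], [0, 0, 0]],
  [[0, 0, 0], [0, 0, 0]],
])

```text
t: 9.77
eef_pos: [618.4, -169.2, 77.2]
tcp_rot: [3.141, -0.001, -0.222]
ft_force: [0.3, -0.0, -3.5]
opening: 0.379
```

Run:
```python
from h import *
q=shot('side','s5')
st()
for cam,x0,y0,w,h,f,n in((q,250,90,110,90,7,'s5c'),):
    cv2.imwrite(f'pics/{n}.png',cv2.resize(cam['pixels'][y0:y0+h,x0:x0+w],None,fx=f,fy=f,interpolation=cv2.INTER_CUBIC))
```

```text
t 9.8167
joints [-3.7010e-01  6.6660e-01  1.6439e+00 -1.0000e-04  8.2980e-01  1.4232e+00]
qvel [-0.      0.0016  0.0022  0.0008 -0.0024  0.0004]
tau [ 2.78000e-02 -6.88614e+01 -2.15128e+01  3.62000e-02 -7.95000e-02
  1.00000e-04]
eef_pos [ 618.3875 -169.2265   77.1439]
tcp_rot [ 3.1413e+00 -1.3000e-03 -2.2240e-01]
ft_force [-0.6444  0.3179 -2.9769]
moment [ 0.0834  0.0748 -0.0278]
opening 0.3766
```

View pics/s5c.png

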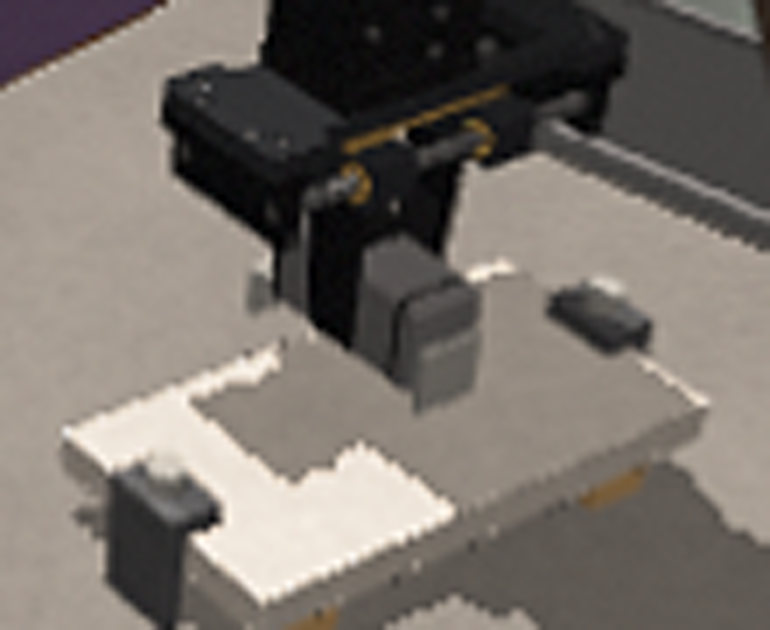

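Call:
drive_tool([
  [[0.14, 0, 0], [0, 0, 0]],
  [[0, 0, 0.15], [0, 0, 0]],
  [[0, 0, 0.15], [0, 0, 0]],
  [[0, 0, 0], [0, 0, 0]],
  [[0, 0, 0], [0, 0, 0]],
])

```text
t: 10.23
eef_pos: [621.9, -169.9, 66.8]
tcp_rot: [-3.142, 0.001, -0.222]
ft_force: [0.4, -0.6, -3.4]
opening: 0.378
```

Call:
drive_tool([
  [[0, 0, 0.07], [0, 0, 0]],
  [[0, 0, 0], [0, 0, 0]],
  [[0, 0, 0], [0, 0, 0]],
])

```text
t: 10.48
eef_pos: [622.1, -170.0, 65.2]
tcp_rot: [3.142, 0.0, -0.222]
ft_force: [0.1, 0.0, -3.3]
opening: 0.374
```

Call:
drive_tool([
  [[0, 0, 0.033], [0, 0, 0]],
  [[0, 0, 0.033], [0, 0, 0]],
  [[0, 0, 0], [0, 0, 0]],
])

```text
t: 10.73
eef_pos: [622.1, -170.0, 63.1]
tcp_rot: [3.142, 0.0, -0.222]
ft_force: [0.4, -0.0, -3.3]
opening: 0.376
```

Call:
drive_tool([
  [[0, 0, 0.033], [0, 0, 0]],
  [[0, 0, 0], [0, 0, 0]],
])

```text
t: 10.9
eef_pos: [622.1, -170.0, 62.1]
tcp_rot: [3.142, 0.0, -0.222]
ft_force: [-0.4, -0.7, -3.4]
opening: 0.375
```

Call:
drive_tool([
  [[0, 0, 0.033], [0, 0, 0]],
  [[0, 0, 0], [0, 0, 0]],
])

```text
t: 11.07
eef_pos: [622.1, -170.0, 61.1]
tcp_rot: [3.142, 0.0, -0.222]
ft_force: [0.3, 0.8, -3.3]
opening: 0.377
```

Call:
drive_tool([
  [[0, 0, 0.03], [0, 0, 0]],
  [[0, 0, 0], [0, 0, 0]],
])

```text
t: 11.23
eef_pos: [622.1, -170.0, 60.2]
tcp_rot: [3.142, 0.0, -0.222]
ft_force: [-1.0, -0.4, -2.5]
opening: 0.373
```

Call:
drive_tool([
  [[0, 0, 0.02], [0, 0, 0]],
  [[0, 0, 0], [0, 0, 0]],
])

```text
t: 11.4
eef_pos: [622.1, -170.0, 59.7]
tcp_rot: [3.142, 0.0, -0.222]
ft_force: [0.2, -0.5, -3.0]
opening: 0.377
```

Call:
drive_tool([
  [[0, 0, 0.02], [0, 0, 0]],
  [[0, 0, 0], [0, 0, 0]],
])

```text
t: 11.57
eef_pos: [622.1, -170.0, 59.1]
tcp_rot: [3.142, 0.0, -0.222]
ft_force: [-0.9, 0.4, -3.1]
opening: 0.381
```

Call:
drive_tool([
  [[0, 0, 0.02], [0, 0, 0]],
  [[0, 0, 0], [0, 0, 0]],
])

```text
t: 11.73
eef_pos: [622.1, -170.0, 58.5]
tcp_rot: [3.142, 0.0, -0.222]
ft_force: [0.1, 1.0, -3.4]
opening: 0.377
```

Call:
drive_tool([
  [[0, 0, 0.02], [0, 0, 0]],
  [[0, 0, 0], [0, 0, 0]],
])

```text
t: 11.9
eef_pos: [622.1, -170.0, 57.8]
tcp_rot: [3.142, 0.0, -0.222]
ft_force: [0.8, 0.4, -3.7]
opening: 0.38
```

Call:
drive_tool([
  [[0, 0, 0.02], [0, 0, 0]],
  [[0, 0, 0], [0, 0, 0]],
])

```text
t: 12.07
eef_pos: [622.1, -170.0, 57.3]
tcp_rot: [3.142, 0.0, -0.222]
ft_force: [-0.6, -0.0, -4.1]
opening: 0.378
```

Call:
drive_tool([
  [[0, 0, 0.02], [0, 0, 0]],
  [[0, 0, 0], [0, 0, 0]],
])

```text
t: 12.23
eef_pos: [622.1, -170.1, 56.7]
tcp_rot: [3.141, 0.0, -0.222]
ft_force: [0.3, -0.5, -3.2]
opening: 0.379
```

Call:
drive_tool([
  [[0, 0, 0.02], [0, 0, 0]],
  [[0, 0, 0], [0, 0, 0]],
])

```text
t: 12.4
eef_pos: [622.1, -170.0, 56.1]
tcp_rot: [3.142, 0.0, -0.222]
ft_force: [-1.0, 0.9, -3.3]
opening: 0.376
```

Call:
drive_tool([
  [[0, 0, 0.02], [0, 0, 0]],
  [[0, 0, 0], [0, 0, 0]],
])

```text
t: 12.57
eef_pos: [622.2, -170.1, 55.8]
tcp_rot: [3.142, -0.0, -0.222]
ft_force: [-0.2, 0.9, -1.1]
opening: 0.378
```

Call:
drive_tool([
  [[0, 0, 0.02], [0, 0, 0]],
  [[0, 0, 0], [0, 0, 0]],
])

```text
t: 12.73
eef_pos: [622.3, -170.1, 55.5]
tcp_rot: [3.141, -0.0, -0.222]
ft_force: [-1.5, 0.2, 4.5]
opening: 0.377
```

Call:
drive_tool([
  [[0, 0, -0.015], [0, 0, 0]],
  [[0, 0, 0], [0, 0, 0]],
])

```text
t: 12.9
eef_pos: [622.2, -170.1, 55.6]
tcp_rot: [3.141, -0.0, -0.222]
ft_force: [-0.6, 0.2, 1.5]
opening: 0.378
```

Run:
```python
from h import *
q=shot('side','s6')
st()
for cam,x0,y0,w,h,f,n in((q,250,90,110,90,7,'s6c'),):
    cv2.imwrite(f'pics/{n}.png',cv2.resize(cam['pixels'][y0:y0+h,x0:x0+w],None,fx=f,fy=f,interpolation=cv2.INTER_CUBIC))
```

```text
t 12.95
joints [-3.6910e-01  6.9960e-01  1.6454e+00 -1.0000e-04  7.9620e-01  1.4242e+00]
qvel [ 0.0003  0.0023 -0.0002  0.0003  0.0008  0.0008]
tau [-8.94000e-02 -6.70748e+01 -1.97175e+01  3.35000e-02 -4.42400e-01
 -6.70000e-03]
eef_pos [ 622.2133 -170.0461   55.5973]
tcp_rot [ 3.1415e+00 -3.0000e-04 -2.2240e-01]
ft_force [-0.8256  0.1043  2.9264]
moment [ 0.1228  0.3839 -0.0095]
opening 0.3797
```

View pics/s6c.png

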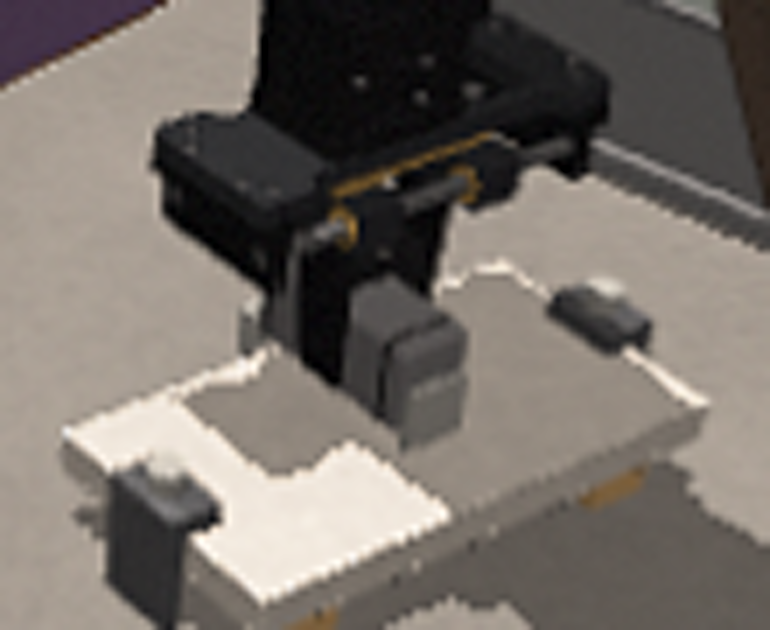

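Call:
drive_tool([
  [[0, 0, -0.01], [0, 0, 0]],
  [[-0.03, 0, 0], [0, 0, 0]],
  [[-0.06, 0, 0], [0, 0, 0]],
])

```text
t: 13.2
eef_pos: [619.9, -169.6, 55.7]
tcp_rot: [3.141, -0.001, -0.222]
ft_force: [1.6, -0.3, 0.6]
opening: 0.38
```

Call:
drive_tool([
  [[-0.07, 0, -0.002], [0, 0, 0]],
  [[-0.07, 0, -0.002], [0, 0, 0]],
  [[-0.03, 0, 0], [0, 0, 0]],
])

```text
t: 13.45
eef_pos: [614.1, -168.2, 55.8]
tcp_rot: [3.142, 0.0, -0.222]
ft_force: [1.4, -0.0, -0.7]
opening: 0.378
```

Call:
drive_tool([
  [[-0.05, 0, 0], [0, 0, 0]],
  [[-0.05, 0, 0], [0, 0, 0]],
  [[-0.03, 0, 0], [0, 0, 0]],
])

```text
t: 13.7
eef_pos: [610.4, -167.4, 55.8]
tcp_rot: [3.142, 0.0, -0.222]
ft_force: [1.2, -0.4, -1.5]
opening: 0.379
```

Call:
drive_tool([
  [[-0.03, 0, 0], [0, 0, 0]],
  [[-0.03, 0, 0], [0, 0, 0]],
])

```text
t: 13.87
eef_pos: [608.8, -167.0, 55.7]
tcp_rot: [3.142, 0.0, -0.222]
ft_force: [0.3, -1.5, -2.4]
opening: 0.379
```

Call:
drive_tool([
  [[-0.03, 0, 0.004], [0, 0, 0]],
  [[-0.03, 0, 0.004], [0, 0, 0]],
  [[-0.03, 0, 0], [0, 0, 0]],
])

```text
t: 14.12
eef_pos: [606.7, -166.6, 55.8]
tcp_rot: [3.141, -0.001, -0.222]
ft_force: [4.6, -0.7, -2.4]
opening: 0.382
```

Run:
```python
from h import *
print(env.state()['ft_force'],env.state()['moment'])
```

```text
[ 4.60132603 -0.74627349 -2.36972756] [-0.03375477 -0.73425656 -0.03113486]
```

Call:
drive_tool([
  [[-0.04, 0, 0.006], [0, 0, 0]],
  [[-0.04, 0, 0], [0, 0, 0]],
  [[-0.04, 0, 0], [0, 0, 0]],
])

```text
t: 14.37
eef_pos: [603.8, -166.0, 55.8]
tcp_rot: [3.141, -0.003, -0.222]
ft_force: [5.7, -1.9, -0.7]
opening: 0.376
```

Call:
drive_tool([
  [[-0.05, 0, 0], [0, 0, 0]],
  [[-0.05, 0, 0], [0, 0, 0]],
  [[-0.05, 0, 0], [0, 0, 0]],
])

```text
t: 14.62
eef_pos: [599.4, -165.0, 55.8]
tcp_rot: [3.141, -0.003, -0.222]
ft_force: [5.8, -1.2, -1.3]
opening: 0.379
```

Run:
```python
from h import *
q=shot('side','s7')
st()
for cam,x0,y0,w,h,f,n in((q,250,90,110,90,7,'s7c'),):
    cv2.imwrite(f'pics/{n}.png',cv2.resize(cam['pixels'][y0:y0+h,x0:x0+w],None,fx=f,fy=f,interpolation=cv2.INTER_CUBIC))
```

```text
t 14.6667
joints [-3.7480e-01  6.7290e-01  1.7099e+00  1.0000e-04  7.5620e-01  1.4183e+00]
qvel [ 0.0015  0.003  -0.0047 -0.      0.0063  0.0009]
tau [-3.20600e-01 -6.54311e+01 -1.64825e+01 -1.10900e-01  1.21250e+00
  2.55000e-02]
eef_pos [ 599.187  -164.9166   55.806 ]
tcp_rot [ 3.1412e+00 -2.6000e-03 -2.2240e-01]
ft_force [ 6.1675 -1.7087 -0.6385]
moment [-0.0813 -0.737  -0.0053]
opening 0.3771
```

View pics/s7c.png

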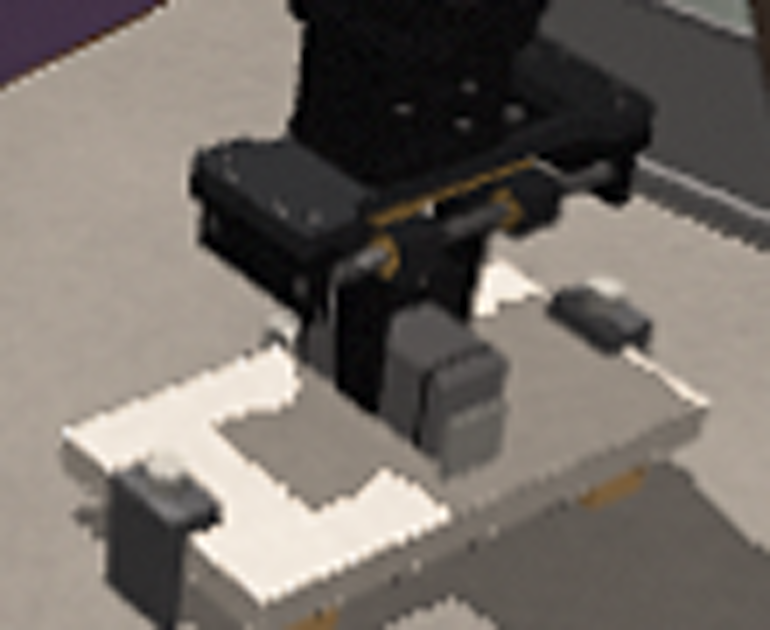

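Call:
drive_tool([
  [[-0.04, 0, 0.003], [0, 0, 0]],
  [[-0.04, 0, 0], [0, 0, 0]],
  [[-0.04, 0, 0], [0, 0, 0]],
])

```text
t: 14.92
eef_pos: [596.1, -164.3, 55.8]
tcp_rot: [3.141, -0.003, -0.222]
ft_force: [8.2, -1.4, -0.9]
opening: 0.375
```

Call:
drive_tool([
  [[-0.03, 0, 0.003], [0, 0, 0]],
  [[-0.03, 0, 0], [0, 0, 0]],
  [[-0.03, 0, 0], [0, 0, 0]],
  [[-0.03, 0, 0], [0, 0, 0]],
])

```text
t: 15.25
eef_pos: [592.8, -163.5, 55.8]
tcp_rot: [3.141, -0.004, -0.222]
ft_force: [7.3, -1.3, -1.2]
opening: 0.376
```

Call:
drive_tool([
  [[-0.02, 0, 0.005], [0, 0, 0]],
  [[-0.03, 0, 0], [0, 0, 0]],
  [[-0.03, 0, 0], [0, 0, 0]],
  [[-0.03, 0, 0], [0, 0, 0]],
])

```text
t: 15.58
eef_pos: [589.8, -162.8, 55.8]
tcp_rot: [3.141, -0.004, -0.222]
ft_force: [8.1, -1.2, 0.4]
opening: 0.375
```

Call:
drive_tool([
  [[0, 0, 0], [0, 0, 0]],
  [[0, 0, 0], [0, 0, 0]],
  [[0, 0, 0], [0, 0, 0]],
  [[0, 0, 0], [0, 0, 0]],
])

```text
t: 15.92
eef_pos: [589.7, -162.8, 55.8]
tcp_rot: [3.141, -0.004, -0.222]
ft_force: [6.2, -0.4, 0.0]
opening: 0.375
```

Run:
```python
from h import *
q=shot('side','s8')
st()
for cam,x0,y0,w,h,f,n in((q,250,90,110,90,7,'s8c'),):
    cv2.imwrite(f'pics/{n}.png',cv2.resize(cam['pixels'][y0:y0+h,x0:x0+w],None,fx=f,fy=f,interpolation=cv2.INTER_CUBIC))
```

```text
t 15.9667
joints [-3.7740e-01  6.6220e-01  1.7364e+00  2.0000e-04  7.3910e-01  1.4157e+00]
qvel [-0.0017  0.0011  0.0009 -0.0018  0.0007  0.0004]
tau [-5.77200e-01 -6.36184e+01 -1.44854e+01 -2.16400e-01  1.50510e+00
  3.58000e-02]
eef_pos [ 589.6703 -162.804    55.8025]
tcp_rot [ 3.1411 -0.0039 -0.2224]
ft_force [ 6.5849 -0.5646  0.7914]
moment [-0.0751 -0.9953  0.0057]
opening 0.3771
```

View pics/s8c.png

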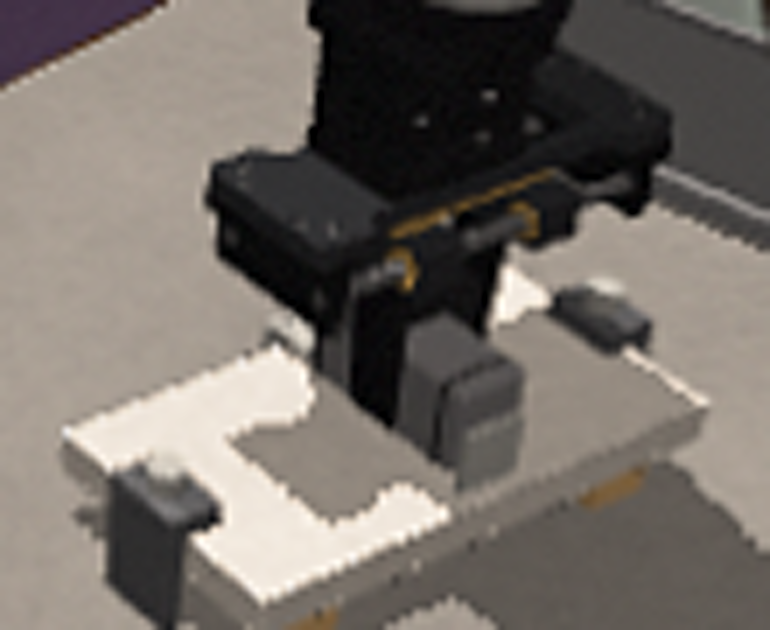

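Call:
drive_tool([
  [[-0.04, 0, -0.002], [0, 0, 0]],
  [[-0.04, 0, 0], [0, 0, 0]],
  [[-0.04, 0, 0], [0, 0, 0]],
  [[-0.04, 0, 0], [0, 0, 0]],
])

```text
t: 16.3
eef_pos: [585.1, -161.8, 55.8]
tcp_rot: [3.141, -0.004, -0.222]
ft_force: [8.5, -1.8, -1.2]
opening: 0.378
```

Call:
drive_tool([
  [[-0.04, 0, 0], [0, 0, 0]],
  [[-0.04, 0, 0], [0, 0, 0]],
  [[-0.04, 0, 0], [0, 0, 0]],
])

```text
t: 16.55
eef_pos: [581.7, -161.0, 55.8]
tcp_rot: [3.141, -0.004, -0.222]
ft_force: [9.0, -0.1, -0.9]
opening: 0.38
```

Call:
drive_tool([
  [[-0.035, 0, 0], [0, 0, 0]],
  [[-0.035, 0, 0], [0, 0, 0]],
  [[0, 0, 0], [0, 0, 0]],
])

```text
t: 16.8
eef_pos: [579.5, -160.5, 55.8]
tcp_rot: [3.141, -0.004, -0.222]
ft_force: [8.3, -1.2, -1.4]
opening: 0.381
```

Call:
drive_tool([
  [[-0.035, 0, 0], [0, 0, 0]],
  [[-0.035, 0, 0], [0, 0, 0]],
  [[0, 0, 0], [0, 0, 0]],
])

```text
t: 17.05
eef_pos: [577.0, -159.9, 55.5]
tcp_rot: [3.141, -0.003, -0.222]
ft_force: [5.1, -1.7, -2.7]
opening: 0.375
```

Call:
drive_tool([
  [[-0.04, 0, 0], [0, 0, 0]],
  [[0, 0, 0], [0, 0, 0]],
])

```text
t: 17.22
eef_pos: [575.8, -159.6, 55.5]
tcp_rot: [3.141, -0.003, -0.222]
ft_force: [6.0, -1.3, -2.4]
opening: 0.375
```

Run:
```python
from h import *
q=shot('side','s9')
st()
for cam,x0,y0,w,h,f,n in((q,250,90,110,90,7,'s9c'),):
    cv2.imwrite(f'pics/{n}.png',cv2.resize(cam['pixels'][y0:y0+h,x0:x0+w],None,fx=f,fy=f,interpolation=cv2.INTER_CUBIC))
```

```text
t 17.2667
joints [-3.8100e-01  6.4800e-01  1.7727e+00  1.0000e-04  7.1770e-01  1.4121e+00]
qvel [ 0.0008  0.001  -0.002   0.002   0.0021 -0.0015]
tau [-4.22800e-01 -6.38248e+01 -1.48812e+01 -1.92500e-01  1.58500e+00
  2.86000e-02]
eef_pos [ 575.8461 -159.69     55.4864]
tcp_rot [ 3.1412e+00 -3.1000e-03 -2.2240e-01]
ft_force [ 6.1257 -1.8253 -3.2818]
moment [-0.1613 -1.1933 -0.0383]
opening 0.3767
```

View pics/s9c.png

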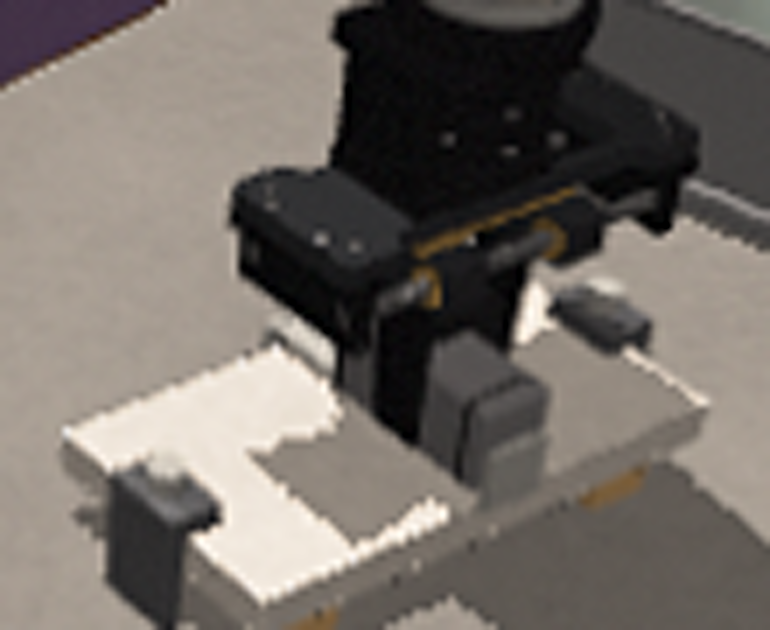

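Call:
drive_tool([
  [[0, 0, 0.03], [0, 0, 0]],
  [[0, 0, 0], [0, 0, 0]],
])

```text
t: 17.43
eef_pos: [576.1, -159.8, 54.7]
tcp_rot: [3.141, -0.004, -0.222]
ft_force: [6.1, -1.1, -0.8]
opening: 0.374
```

Call:
drive_tool([
  [[0, 0, 0.03], [0, 0, 0]],
  [[0, 0, 0], [0, 0, 0]],
])

```text
t: 17.6
eef_pos: [576.2, -159.8, 53.9]
tcp_rot: [3.141, -0.004, -0.222]
ft_force: [5.3, -2.2, -0.6]
opening: 0.377
```

Call:
drive_tool([
  [[0, 0, 0.03], [0, 0, 0]],
  [[0, 0, 0.03], [0, 0, 0]],
  [[0, 0, 0], [0, 0, 0]],
])

```text
t: 17.85
eef_pos: [576.3, -159.9, 52.1]
tcp_rot: [3.141, -0.004, -0.223]
ft_force: [5.4, -1.8, 0.1]
opening: 0.373
```

Call:
drive_tool([
  [[0, 0, 0.03], [0, 0, 0]],
  [[0, 0, 0], [0, 0, 0]],
])

```text
t: 18.02
eef_pos: [576.3, -159.9, 51.2]
tcp_rot: [3.141, -0.004, -0.222]
ft_force: [6.1, -1.5, -0.2]
opening: 0.376
```

Call:
drive_tool([
  [[0, 0, 0.03], [0, 0, 0]],
  [[0, 0, 0], [0, 0, 0]],
])

```text
t: 18.18
eef_pos: [576.3, -159.9, 50.4]
tcp_rot: [3.141, -0.004, -0.223]
ft_force: [6.4, -1.6, 0.2]
opening: 0.375
```

Call:
drive_tool([
  [[0, 0, 0.03], [0, 0, 0]],
  [[0, 0, 0], [0, 0, 0]],
])

```text
t: 18.35
eef_pos: [576.3, -159.9, 49.5]
tcp_rot: [3.141, -0.004, -0.222]
ft_force: [6.2, -1.0, 0.7]
opening: 0.377
```

Call:
drive_tool([
  [[0, 0, 0.03], [0, 0, 0]],
  [[0, 0, 0], [0, 0, 0]],
])

```text
t: 18.52
eef_pos: [576.4, -159.9, 49.0]
tcp_rot: [3.141, -0.004, -0.223]
ft_force: [6.1, -2.8, 4.3]
opening: 0.376
```

Call:
drive_tool([
  [[0.02, 0, 0], [0, 0, 0]],
  [[0, 0, 0], [0, 0, 0]],
])

```text
t: 18.68
eef_pos: [576.4, -159.9, 49.0]
tcp_rot: [3.141, -0.003, -0.222]
ft_force: [2.8, -0.9, 6.8]
opening: 0.376
```

Call:
drive_tool([
  [[0.01, 0, 0], [0, 0, 0]],
  [[0, 0, 0], [0, 0, 0]],
])

```text
t: 18.85
eef_pos: [576.6, -159.9, 49.0]
tcp_rot: [3.141, -0.003, -0.222]
ft_force: [2.2, -0.9, 6.7]
opening: 0.377
```

Call:
drive_tool([
  [[0, 0, -0.015], [0, 0, 0]],
  [[0, 0, 0], [0, 0, 0]],
])

```text
t: 19.02
eef_pos: [576.7, -160.0, 49.0]
tcp_rot: [3.141, -0.003, -0.223]
ft_force: [4.5, -1.9, 2.9]
opening: 0.376
```

Run:
```python
from h import *
q=shot('side','s10')
st()
for cam,x0,y0,w,h,f,n in((q,250,90,110,90,7,'s10c'),):
    cv2.imwrite(f'pics/{n}.png',cv2.resize(cam['pixels'][y0:y0+h,x0:x0+w],None,fx=f,fy=f,interpolation=cv2.INTER_CUBIC))
```

```text
t 19.0667
joints [-0.3809  0.6584  1.774  -0.      0.7062  1.4124]
qvel [-0.0011  0.0021 -0.0005 -0.0016  0.002  -0.0005]
tau [ 9.64000e-02 -6.15051e+01 -1.40014e+01 -6.41000e-02  1.33020e+00
 -1.76000e-02]
eef_pos [ 576.6875 -159.9745   49.0259]
tcp_rot [ 3.1411e+00 -3.0000e-03 -2.2250e-01]
ft_force [ 4.1554 -1.3061  2.7893]
moment [-0.2379 -0.9804 -0.0616]
opening 0.3776
```

View pics/s10c.png

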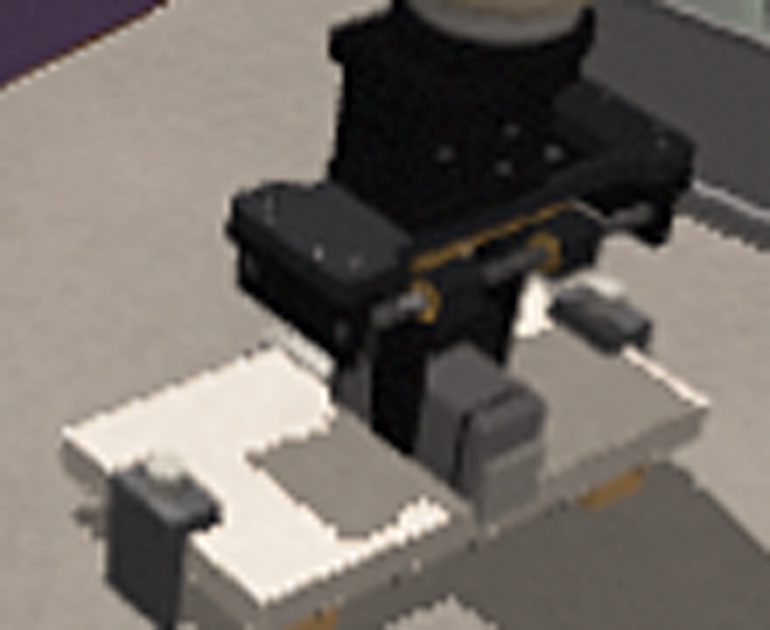

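Call:
drive_tool([
  [[0.01, 0, -0.01], [0, 0, 0]],
  [[0.01, 0, 0], [0, 0, 0]],
  [[0, 0, 0], [0, 0, 0]],
])

```text
t: 19.32
eef_pos: [577.1, -160.1, 49.0]
tcp_rot: [3.141, -0.002, -0.223]
ft_force: [6.3, -1.8, -0.0]
opening: 0.377
```

Call:
drive_tool([
  [[0.01, 0, 0], [0, 0, 0]],
  [[0.01, 0, 0], [0, 0, 0]],
  [[0, 0, 0], [0, 0, 0]],
])

```text
t: 19.57
eef_pos: [577.6, -160.2, 49.0]
tcp_rot: [3.141, -0.002, -0.222]
ft_force: [5.0, -2.4, 0.2]
opening: 0.376
```

Call:
drive_tool([
  [[0.01, 0, 0], [0, 0, 0]],
  [[0.005, 0, 0], [0, 0, 0]],
  [[0, 0, 0], [0, 0, 0]],
])

```text
t: 19.82
eef_pos: [577.6, -160.1, 49.0]
tcp_rot: [3.141, -0.001, -0.222]
ft_force: [3.6, -1.8, 2.2]
opening: 0.38
```

Call:
drive_tool([
  [[0.01, 0, -0.003], [0, 0, 0]],
  [[0, 0, 0], [0, 0, 0]],
])

```text
t: 19.98
eef_pos: [577.6, -160.1, 49.0]
tcp_rot: [3.141, -0.0, -0.222]
ft_force: [3.4, -3.0, 3.5]
opening: 0.372
```

Call:
drive_tool([
  [[0.005, 0, 0], [0, 0, 0]],
  [[0, 0, 0], [0, 0, 0]],
])

```text
t: 20.15
eef_pos: [577.6, -160.1, 48.9]
tcp_rot: [3.141, -0.0, -0.222]
ft_force: [2.5, -4.3, 4.6]
opening: 0.374
```

Call:
drive_tool([
  [[0, 0, 0], [0, 0, 0]],
  [[0, 0, 0], [0, 0, 0]],
  [[0, 0, 0], [0, 0, 0]],
  [[0, 0, 0], [0, 0, 0]],
], jaw=0.05)

```text
t: 20.48
eef_pos: [577.1, -159.6, 48.4]
tcp_rot: [-3.141, 0.002, -0.222]
ft_force: [0.0, -0.8, 0.2]
opening: 0.522
```

Run:
```python
from h import *
q=shot('side','s11')
st()
for cam,x0,y0,w,h,f,n in((q,250,90,110,90,7,'s11c'),):
    cv2.imwrite(f'pics/{n}.png',cv2.resize(cam['pixels'][y0:y0+h,x0:x0+w],None,fx=f,fy=f,interpolation=cv2.INTER_CUBIC))
```

```text
t 20.5333
joints [-0.3801  0.6608  1.7702  0.      0.7119  1.413 ]
qvel [ 0.0004 -0.0025 -0.004  -0.0009 -0.0014  0.0004]
tau [ 3.70000e-03 -6.38122e+01 -1.76806e+01  3.43000e-02 -5.76000e-02
  1.00000e-04]
eef_pos [ 577.1911 -159.6508   48.463 ]
tcp_rot [-3.1414e+00  1.3000e-03 -2.2230e-01]
ft_force [ 0.7139 -0.0096 -0.8292]
moment [ 0.0756  0.0199 -0.0088]
opening 0.5235
```

View pics/s11c.png

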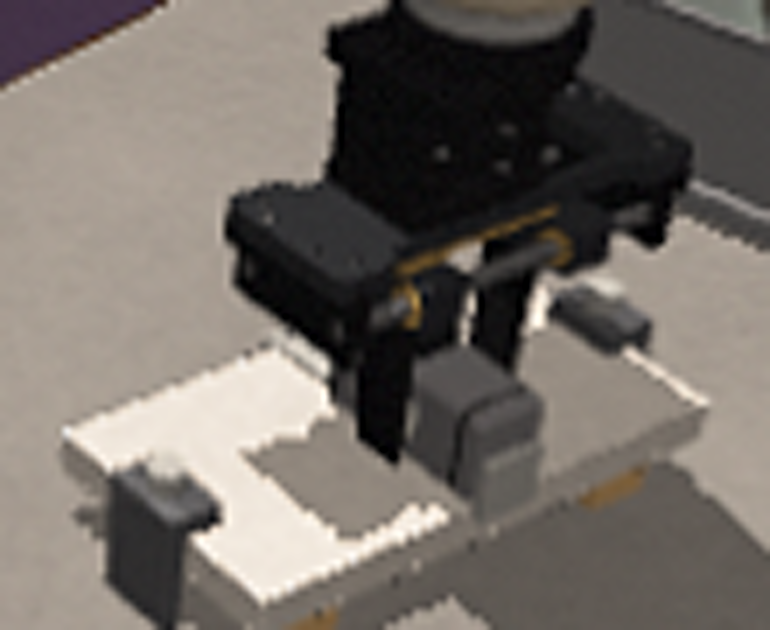

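Call:
drive_tool([
  [[0, 0, -0.1], [0, 0, 0]],
  [[0, 0, -0.4], [0, 0, 0]],
  [[0, 0, -1], [0, 0, 0]],
  [[0, 0, -1], [0, 0, 0]],
  [[0, 0, -1], [0, 0, 0]],
])

```text
t: 20.95
eef_pos: [577.4, -159.8, 155.9]
tcp_rot: [3.142, 0.0, -0.222]
ft_force: [-0.2, -0.0, -0.9]
opening: 0.521
```

Call:
drive_tool([
  [[0, 0, -0.3], [0, 0, 0]],
  [[0, 0, 0], [0, 0, 0]],
  [[0, 0, 0], [0, 0, 0]],
  [[0, 0, 0], [0, 0, 0]],
  [[0, 0, 0], [0, 0, 0]],
], jaw=-1)

```text
t: 21.37
eef_pos: [577.1, -159.8, 161.4]
tcp_rot: [-3.141, 0.002, -0.223]
ft_force: [-1.0, -0.2, -0.6]
opening: 0.232
```

Run:
```python
from h import *
q=shot('side','s12');p=shot('top','t12')
st()
for cam,x0,y0,w,h,f,n in((q,250,90,110,90,7,'s12c'),(p,300,110,140,120,5,'t12c')):
    cv2.imwrite(f'pics/{n}.png',cv2.resize(cam['pixels'][y0:y0+h,x0:x0+w],None,fx=f,fy=f,interpolation=cv2.INTER_CUBIC))
```

```text
t 21.4667
joints [-3.8040e-01  5.1170e-01  1.6823e+00 -1.0000e-04  9.4960e-01  1.4130e+00]
qvel [-0.0003 -0.0023 -0.0051  0.0001  0.0006  0.0006]
tau [ 1.62000e-02 -6.02380e+01 -2.32074e+01  3.93000e-02 -7.30000e-02
 -1.00000e-04]
eef_pos [ 577.2633 -159.8607  161.6048]
tcp_rot [-3.1413e+00  2.0000e-03 -2.2250e-01]
ft_force [0.3728 0.5323 0.3721]
moment [ 0.0432  0.0309 -0.0407]
opening 0.1438
```

View pics/s12c.png

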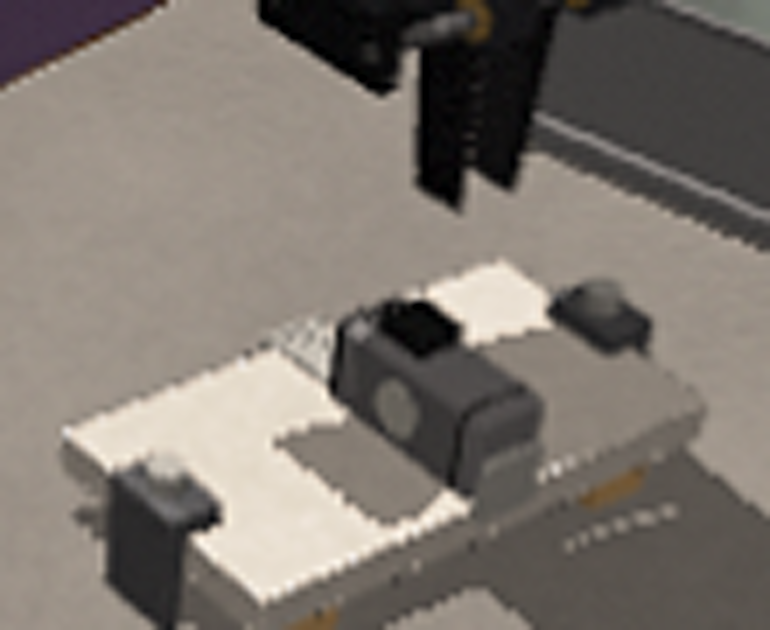

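View pics/t12c.png

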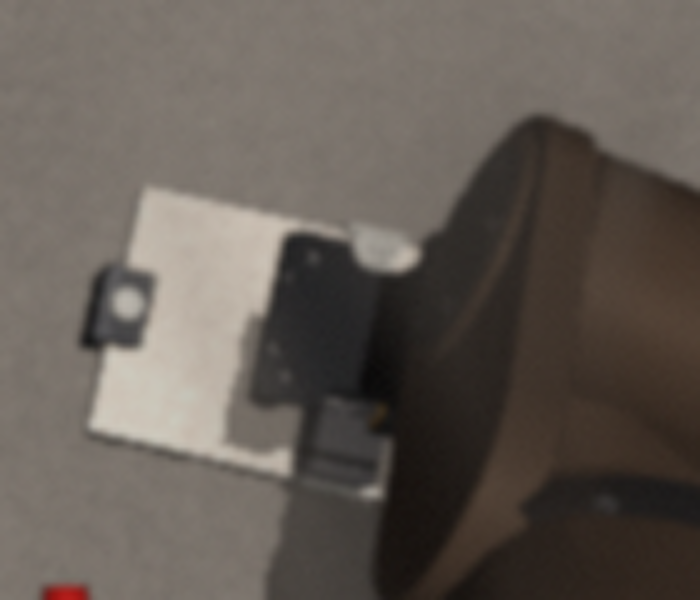

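Call:
drive_tool([
  [[0.41, 0, 0], [0, 0, 0]],
  [[0, 0, 0.6], [0, 0, 0]],
  [[0, 0, 0.6], [0, 0, 0]],
  [[0, 0, 0.3], [0, 0, 0]],
  [[0, 0, 0], [0, 0, 0]],
])

```text
t: 21.88
eef_pos: [588.6, -162.3, 115.3]
tcp_rot: [-3.141, 0.004, -0.222]
ft_force: [-0.2, -0.4, -0.2]
opening: 0.001
```

Run:
```python
from h import *
q=shot('side','s13');st()
print(onz(q,[[(422+.5)/7-.5+250,(326+.5)/7-.5+90]],95))
for cam,x0,y0,w,h,f,n in((q,250,90,110,90,7,'s13c'),):
    cv2.imwrite(f'pics/{n}.png',cv2.resize(cam['pixels'][y0:y0+h,x0:x0+w],None,fx=f,fy=f,interpolation=cv2.INTER_CUBIC))
```

```text
t 21.9333
joints [-3.7710e-01  5.8170e-01  1.6914e+00 -1.0000e-04  8.7090e-01  1.4162e+00]
qvel [ 0.0018 -0.0281 -0.0229  0.0012  0.0128  0.0013]
tau [-2.09000e-02 -6.09243e+01 -2.05551e+01  3.43000e-02 -2.79500e-01
 -3.00000e-04]
eef_pos [ 589.2233 -162.5199  116.7261]
tcp_rot [-3.1413e+00  2.4000e-03 -2.2240e-01]
ft_force [ 0.4846  0.0168 -0.2355]
moment [0.092  0.0336 0.0433]
opening 0.0039
[[ 585.6038939  -158.07527836   95.        ]]
```

View pics/s13c.png

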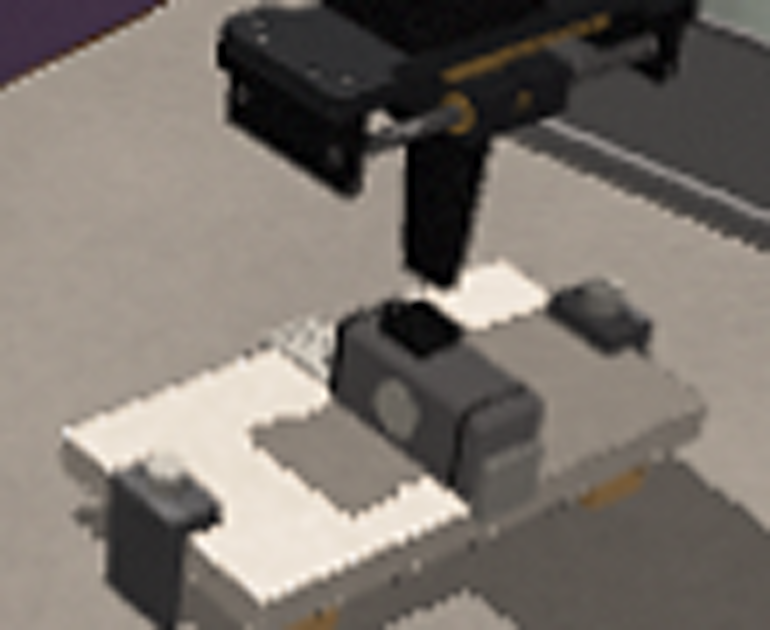

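Run:
```python
from h import *
q=env.read_camera('side')
f=lambda u,v:[(u+.5)/7-.5+250,(v+.5)/7-.5+90]
print(onz(q,[f(434,272)],116.7))
print((proj(q,[[589.2,-162.5,116.7],[589.2,-162.5,95.6]])-[250,90]+.5)*7-.5)
print(env.state()['eef_pos'])
r=env.tip_of('lock_top',q)
print([(np.round(a['point'],1).tolist(),round(a['score'],2)) for a in r[:4]])
```

```text
[[ 587.27112071 -164.10338076  116.7       ]]
[[427.61988022 271.69573954]
 [421.4005461  316.73698922]]
[ 589.67153072 -162.67962561  117.71689938]
[([461.4, 400.0, 15.7], 0.58), ([385.0, 276.5, 20.2], 0.47), ([540.7, 156.9, 20.5], 0.47), ([592.4, -161.9, 94.8], 0.37)]
```

Call:
drive_tool([
  [[0, 0, 0.3], [0, 0, 0]],
  [[0, 0, 0.2], [0, 0, 0]],
  [[0, 0, 0], [0, 0, 0]],
  [[0, 0, 0], [0, 0, 0]],
  [[0, 0, 0], [0, 0, 0]],
])

```text
t: 22.45
eef_pos: [589.7, -162.7, 102.9]
tcp_rot: [3.141, -0.0, -0.222]
ft_force: [-1.1, -0.6, -0.4]
opening: 0.008
```

Call:
drive_tool([
  [[0, 0, 0.05], [0, 0, 0]],
  [[0, 0, 0.05], [0, 0, 0]],
  [[0, 0, 0], [0, 0, 0]],
])

```text
t: 22.7
eef_pos: [589.6, -162.7, 99.6]
tcp_rot: [3.142, 0.0, -0.222]
ft_force: [-0.0, 0.1, -0.0]
opening: 0.003
```

Call:
drive_tool([
  [[0, 0, 0.03], [0, 0, 0]],
  [[0, 0, 0.03], [0, 0, 0]],
  [[0, 0, 0], [0, 0, 0]],
])

```text
t: 22.95
eef_pos: [589.6, -162.7, 97.8]
tcp_rot: [3.142, 0.0, -0.222]
ft_force: [-0.5, -0.2, -0.1]
opening: 0.004
```

Call:
drive_tool([
  [[0, 0, 0.03], [0, 0, 0]],
  [[0, 0, 0.02], [0, 0, 0]],
  [[0, 0, 0], [0, 0, 0]],
])

```text
t: 23.2
eef_pos: [589.6, -162.7, 96.4]
tcp_rot: [3.142, 0.0, -0.222]
ft_force: [-0.7, 0.1, -0.5]
opening: 0.002
```

Call:
drive_tool([
  [[0, 0, 0.02], [0, 0, 0]],
  [[0, 0, 0.02], [0, 0, 0]],
  [[0, 0, 0], [0, 0, 0]],
])

```text
t: 23.45
eef_pos: [589.8, -162.7, 95.5]
tcp_rot: [3.141, -0.0, -0.222]
ft_force: [-0.1, -0.1, 1.8]
opening: 0.006
```

Call:
drive_tool([
  [[0, 0, 0.02], [0, 0, 0]],
  [[0, 0, 0.02], [0, 0, 0]],
  [[0, 0, 0], [0, 0, 0]],
])

```text
t: 23.7
eef_pos: [589.8, -162.7, 94.3]
tcp_rot: [3.141, -0.001, -0.222]
ft_force: [-0.6, -0.1, 5.1]
opening: 0.001
```

Call:
drive_tool([
  [[0, 0, 0.02], [0, 0, 0]],
  [[0, 0, 0.02], [0, 0, 0]],
  [[0, 0, 0], [0, 0, 0]],
])

```text
t: 23.95
eef_pos: [589.8, -162.7, 93.1]
tcp_rot: [3.141, -0.001, -0.222]
ft_force: [0.0, -0.3, 4.1]
opening: 0.005
```

Call:
drive_tool([
  [[0, 0, 0.02], [0, 0, 0]],
  [[0, 0, 0.02], [0, 0, 0]],
  [[0, 0, 0], [0, 0, 0]],
])

```text
t: 24.2
eef_pos: [589.8, -162.8, 92.0]
tcp_rot: [3.141, -0.001, -0.222]
ft_force: [0.2, 0.3, 7.2]
opening: 0.004
```

Call:
drive_tool([
  [[0, 0, 0.02], [0, 0, 0]],
  [[0, 0, 0], [0, 0, 0]],
])

```text
t: 24.37
eef_pos: [589.8, -162.7, 91.6]
tcp_rot: [3.141, -0.001, -0.222]
ft_force: [-0.8, 0.9, 7.8]
opening: 0.007
```

Call:
drive_tool([
  [[0, 0, 0.015], [0, 0, 0]],
  [[0, 0, 0], [0, 0, 0]],
])

```text
t: 24.53
eef_pos: [589.9, -162.8, 91.2]
tcp_rot: [3.141, -0.001, -0.222]
ft_force: [-1.6, 0.5, 8.5]
opening: 0.004
```

Call:
drive_tool([
  [[0, 0, 0.015], [0, 0, 0]],
  [[0, 0, 0], [0, 0, 0]],
])

```text
t: 24.7
eef_pos: [589.9, -162.8, 91.1]
tcp_rot: [3.141, -0.001, -0.222]
ft_force: [-3.3, 0.4, 11.4]
opening: 0.002
```

Call:
drive_tool([
  [[0, 0, 0.015], [0, 0, 0]],
  [[0, 0, 0], [0, 0, 0]],
])

```text
t: 24.87
eef_pos: [589.9, -162.8, 91.0]
tcp_rot: [3.141, -0.001, -0.222]
ft_force: [-2.9, 0.9, 16.0]
opening: 0.005
```

Call:
drive_tool([
  [[0, 0, -0.05], [0, 0, 0]],
  [[0, 0, -0.2], [0, 0, 0]],
  [[0, 0, -0.8], [0, 0, 0]],
  [[0, 0, -1], [0, 0, 0]],
  [[0, 0, -1], [0, 0, 0]],
])

```text
t: 25.28
eef_pos: [589.2, -162.5, 181.8]
tcp_rot: [-3.141, 0.002, -0.222]
ft_force: [0.9, -0.1, 0.4]
opening: 0.006
```

Call:
drive_tool([
  [[-0.8, 0.8, -0.5], [0, 0, 0]],
  [[-0.8, 0.8, 0], [0, 0, 0]],
  [[-0.8, 0.8, 0], [0, 0, 0]],
  [[0, 0, 0], [0, 0, 0]],
  [[0, 0, 0], [0, 0, 0]],
])

```text
t: 25.7
eef_pos: [502.7, -217.8, 196.7]
tcp_rot: [3.141, -0.0, -0.225]
ft_force: [0.2, 0.4, 0.8]
opening: 0.004
```

Run:
```python
from h import *
q=shot('side','s14');p=shot('top','t14')
print(env.state()['t'],env.state()['ft_force'])
for cam,x0,y0,w,h,f,n in((q,250,90,110,90,7,'s14c'),(p,300,110,140,120,5,'t14c')):
    cv2.imwrite(f'pics/{n}.png',cv2.resize(cam['pixels'][y0:y0+h,x0:x0+w],None,fx=f,fy=f,interpolation=cv2.INTER_CUBIC))
for c in(q,p):
  for t in('hook_face','heel_face','near_edge','far_edge'):
    print(t,[(np.round(a['point'],1).tolist(),round(a['score'],2)) for a in env.tip_of(t,c) if a['point'][1]<0])
```

```text
25.8 [ 0.72694292 -0.15337121  0.39275377]
hook_face [([660.7, -177.9, 36.6], 0.41)]
heel_face [([533.9, -149.1, 43.5], 0.81)]
near_edge [([531.2, -150.1, 44.2], 0.74)]
far_edge [([661.4, -176.3, 42.8], 0.63)]
hook_face [([661.6, -175.2, 42.3], 0.45)]
heel_face [([533.1, -149.4, 42.4], 0.67), ([660.8, -177.4, 46.5], 0.36)]
near_edge [([536.6, -151.9, 44.3], 0.78)]
far_edge [([661.0, -176.3, 46.6], 0.58)]
```

View pics/s14c.png

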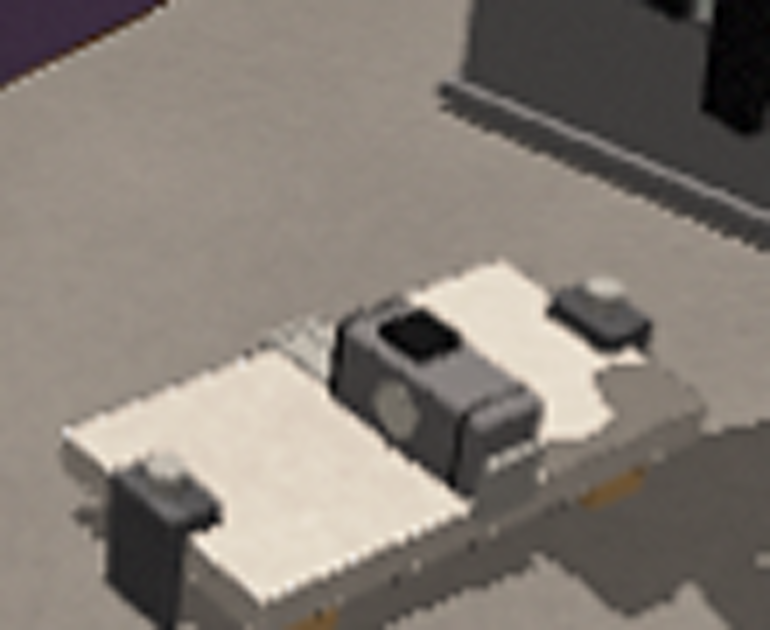

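View pics/t14c.png

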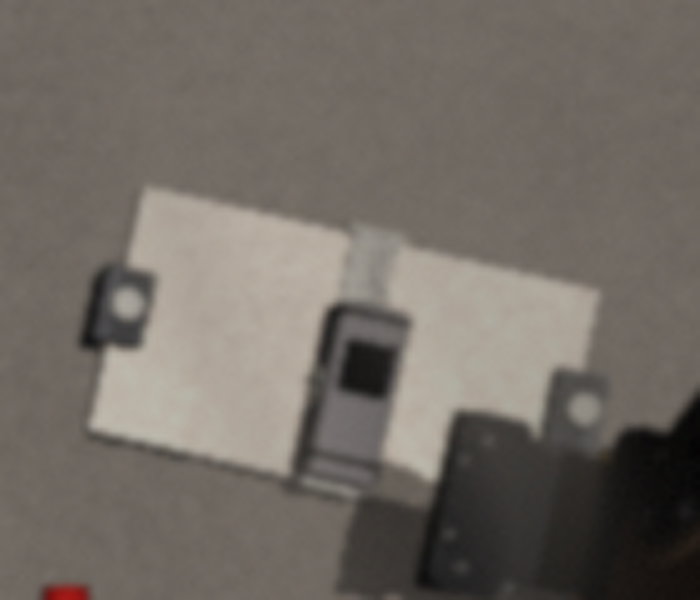

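View pics/s14.png

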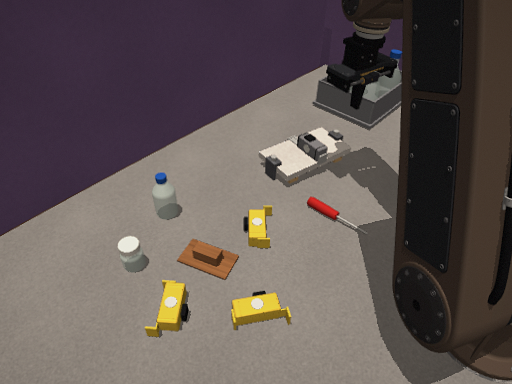

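The rule sits square and flat across the middle of the board. Heel and hook are on their edges, the lock cap is down, the bystanders have not moved and the arm is clear, so I am handing in.

```bash
python3 -c "
from cell import env
print(env.job_done())"
```

```text
the job is handed in; nothing more can be done
None
```

The rule is locked across the middle of the board, and I handed the job in at about 26 s of the 61 s allowed. No verdict came back.

**What I did**
- I gripped the grey rule on its rest and lowered it over the board. The heel touched with the tool at z ≈ 55.9 mm, and I backed off to a light load.
- I drew the case back level with roughly 1–4 N on the heel, estimated from the wrist force, until the heel dropped behind the near edge.
- I lowered the case until its underside met the board at tool z ≈ 49.2 mm, so the heel hangs about 6.7 mm.
- I eased it forward until the heel bore on the edge, opened the jaws so the spring pulled it snug, and then pressed the lock. The lock travelled from about 95.6 to 91.0 mm, and the wrist force reached 16 N at its stop. I then withdrew the arm.

**Last checks**
- **Position:** both cameras show the case flat and square, with heel and hook on the two edges and the lock cap down. The networks put the heel and hook points within about 1–4 mm of the edges. Their own accuracy is about 4 mm, so this does not prove the 3 mm tolerance.
- **Surroundings:** the bottle, jar and driver look unmoved, and the arm was clear at hand-in.

**Checks that disagreed or could not be made**
- **Heel forces:** the first touch of the heel peaked at about 7.7 N, more than I wanted but under the 10 N limit. I had no direct reading of heel, hook or blade. The load while drawing also includes friction at the hook, so the true heel load was less certain.
- **Board height:** my first estimate from the pictures was z ≈ 42 mm, but touch gave about 44 mm, and I worked to the touch value.
- **Side force:** about 4 N of side force built up while seating the heel, and it went away when the jaws opened.

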